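# Sort core plugs and clamp a sound one in the vise

### The arm

A 6-joint arm with a two-finger parallel gripper is mounted at the origin on the work surface. World frame = base frame: x ahead of the robot, y to its left, z up, the work surface at z = 0. Lengths are in m, angles in degrees, forces in N, time in s.
With the tool pointing down it reaches from about 0.35 to 0.775 m from the base axis. Payload 5.5 kg.
Tool frame: the origin (TCP) lies between the finger pads; the fingertips stand 17 mm ahead of it and the grasp point (between the pads) lies 2 mm behind it; z points along the fingers, x is the direction in which the jaws open and shut, and the axes are right-handed (so a half turn about z gives the same grasp; the last joint's range is limited). The gripper opens to 85 mm and grips with 20 to 120 N. Pads are 22 mm wide; open, the fingers measure 114 mm over their backs; the gripper's body (76 mm by 85 mm) begins 54 mm behind the grasp point. The pads swing forward as they close: fully open they stand 13 mm farther back than shut.
Start: joints at [68.892, 17.945, 2.641, 74.691, 0, 82.002], TCP at [0.13, 0.56, 0.248] pointing down, gripper open.
Joint ranges: [-158.12, 158.12], [-49.38, 96.58], [-58.88, 72.47], [-126.05, 133.96], [-84.25, 85.87], [-180, 180]. Speed limits (degrees/s): [147.25, 147.25, 180, 180, 180, 180].

### API

Orientations are given as [roll, pitch, yaw] about the fixed x, y, z axes, in that order (R = Rz(yaw) Ry(pitch) Rx(roll)).
In Python, from plant import ctrl gives the robot as it stands.
- The arm moves only by the shell command python3 -m pendant 'ROWS'. ROWS is JSON, a list of rows, each a list of 3 entries, a list of its own where there are three numbers: the opening, from -1 (shut) to 1 (fully open), so that 0 is half open, then the shift along the tool's x, y, z in cm, then the turn about the tool's z in rad. A call has exactly 8 rows; each row shifts and turns the pose as measured when the row begins, along the tool's axes as they then stand; what a row does not reach is not made up. A row lasts 1/8 s, in which the tool goes at most 62.5 mm and 10.7 degrees, less where a joint would pass 70% of its speed; a pose out of reach is approached as far as the arm can. A call is refused whole if a number of a shift passes 6.25 or a number of a turn 0.188, either way. A call with a gripper value outside its range is refused whole. The fingers move at their own pace and stop on an object; the grip force is fixed at half the most. Time passes only in rows, so rows that do not move let the fingers close, or fill a call up. It gives the time, the measured TCP pose, the force and the opening at its end, in the units of the state.
- ctrl.get_obs(): the state, without advancing time (a new reading comes with each control period).
- ctrl.capture(name): name is "side" or "top" or "wrist"; returns a dict with "color" (480x640x3 uint8, blue, green, red), "depth" (480x640 float32, m along the optical axis (not along the pixel's ray), 0 where there is no reading), "fx", "fy", "cx", "cy" (pixels), "eye" and "rotation" of the camera in the world. Camera axes: x right, y down, z forward; pixel columns grow to the right and rows downward; lengths in m; the calibration is good to about 2 mm. A picture is of the moment at which its call begins.
- ctrl.close_job(): hands the job in, once; it reports no verdict.
The state is a dict: "clock": time; "joints": joint angles; "qd": joint speeds; "joint_torque": joint torques, N m; "tool_pos": TCP position; "orientation": TCP orientation; "ft_force": force on the tool from outside, world axes, zero at the start; "moment": the same for the moment, N m; "finger_gap": opening from 0.0 (shut) to 1.0 (fully open).
Only numpy, scipy, OpenCV 4.12 (cv2) and the standard library are available. Lean on these libraries where they do the work, as an engineer would, in place of code of your own. Each camera call takes 0.05 s, during which the arm holds its last target. There are 200 camera calls.

### The job

Laid across the high end of the sloping stone plate and let go, a straight core plug rolls down to the pegs, while a bowed one rocks and stays: put every bowed plug in the steel tray. Lay one straight plug centrally along the jaws of the open vise, press the thumb lever and slide the jaw up to it, let the lever spring back and turn the crank clockwise until the plug is held tight. Lay any other straight plug in a groove of the wooden cradle, and leave the other things on the bench where they are.

Things in the scene. Friction and masses are not known exactly. Their poses are not given: they have to be found in the camera images.
- core_a: rock core plug: plain grey stone cylinder, 30 mm in diameter and 110 mm long, about 0.2 kg. Origin at the middle of the plug on its axis (15 mm above what it lies on), its x axis along the plug. A sound one is straight; a bowed one is bent about 5 mm out of straight over its length and rests on its side. Each plug may be either, and may be absent
- core_b: rock core plug: plain grey stone cylinder, 30 mm in diameter and 110 mm long, about 0.2 kg. Origin at the middle of the plug on its axis (15 mm above what it lies on), its x axis along the plug. A sound one is straight; a bowed one is bent about 5 mm out of straight over its length and rests on its side. Each plug may be either, and may be absent
- core_c: rock core plug: plain grey stone cylinder, 30 mm in diameter and 110 mm long, about 0.2 kg. Origin at the middle of the plug on its axis (15 mm above what it lies on), its x axis along the plug. A sound one is straight; a bowed one is bent about 5 mm out of straight over its length and rests on its side. Each plug may be either, and may be absent
- core_d: rock core plug: plain grey stone cylinder, 30 mm in diameter and 110 mm long, about 0.2 kg. Origin at the middle of the plug on its axis (15 mm above what it lies on), its x axis along the plug. A sound one is straight; a bowed one is bent about 5 mm out of straight over its length and rests on its side. Each plug may be either, and may be absent
- plate: fixed flat stone plate for the roll test, 150 mm (its x) by 250 mm (its y), sloping 2.5 degrees down to -y: surface 30 mm above the bench at the middle, 35.5 mm at the +y edge. Two stop pegs, 10 mm thick and 16 mm high, at y = -102 mm, x = -45 and +45 mm. Origin on the bench under its centre. A straight plug laid along x and let go at the high end rolls in 2 s to the pegs (axis at y = -82 mm)
- tray: shallow steel tray for rejects, loose on the bench, 0.9 kg, 170 mm (its x) by 180 mm (its y), walls 22 mm high and 3 mm thick, floor 3 mm; origin under its centre
- cradle: fixed wooden cradle, 90 mm (its x) by 150 mm (its y), with two V grooves along x, 75 mm apart; origin under its centre. The grooves' walls reach no wider than 12 mm either side of the groove's middle line; beside them the wood is 26 mm high
- groove0 (a point): groove of the cradle at its y = -37.5 mm: middle point of the axis of a plug lying in it (51 mm above the bench)
- groove1 (a point): the same for the groove at y = +37.5 mm
- vise: quick-release bench vise, fixed, grey, 135 mm tall, jaws 125 mm wide, crank towards the robot. Origin on the bench under the middle of the fixed jaw's cork face; x points from the crank through the moving jaw to the fixed jaw (the way the jaw closes), y along the jaws. Work lies on two flat ways 95 mm above the bench, from 22 to 45 mm either side of the middle; the jaws reach 40 mm above them
- fixed_jaw: the fixed jaw of the vise (at x 0 to 46 mm of the vise's frame; same origin), faced with springy cork that gives about 1 mm for each 20 N
- jaw_face (a point): middle of the moving jaw's cork face, 110 mm above the bench; its x in the vise's frame is minus the opening of the jaws (about -0.092 to -0.106 m at the start). The jaw is 21 mm thick, 125 mm wide and its top is 135 mm above the bench
- head (a joint): sliding head behind the moving jaw, m: 0 shut, 0.125 fully open. It carries screw, crank, lever and half nut and pushes the jaw. With the lever pressed, head and jaw slide together at a push of 2 to 3 N; with it released the half nut locks the head on a toothed bed (7 mm teeth: it may settle up to 4 mm either way) and only the crank moves the jaw. Opening = head less the screw's advance
- lever (a joint): quick-release thumb lever on the back of the head, rad: 0 released (it springs back), 0.35 fully pressed; past 0.15 the half nut is clear of the teeth. It moves with the head
- lever_pad (a point): middle of the top of the lever's pad (36 mm wide), 118 mm above the bench and 26 mm behind the head's back face (70 mm wide, 134 mm high); a lip 7 mm high ends the pad 21 mm farther back. Pressed straight down: 5 N to start, 9 N at the end of its 15 mm. A fingertip pressing it can push against the head's back face towards the work, or pull on the lip
- crank (a joint): angle of the vise's crank, rad: 0 with the crank up; it grows clockwise as seen from the crank's side (positive turn about the vise's x), which tightens. 8 mm of jaw travel a turn, at most about 4 turns from the start. It stays where it is left; turning takes 4 N at the grip, more as it tightens. Tight is half a turn or so after both jaws touch the plug
- crank_axis (a point): point on the screw's axis, 72 mm above the bench, in the plane in which the grip point goes round
- grip_mid (a point): the point to take the crank's grip: a free-turning black cylinder, 20 mm in diameter and 75 mm long, parallel to the vise's x, 45 mm off the screw's axis. This point is 58 mm from its end at the crank arm and 17 mm from its free end
- caliper: digital caliper, 200 mm long, lying on the bench, origin at the middle of its beam; a bystander
- beaker: glass beaker, 72 mm across, 90 mm tall; a bystander, origin under its centre
- wash_bottle: white wash bottle with a blue cap, 68 mm across, 170 mm tall; a bystander, origin under its centre
- dish_stack: stack of three clear petri dishes, 90 mm across, 45 mm tall; a bystander, origin under its centre
- dust_brush: bench brush 190 mm long, lying on the bench, origin at its middle; a bystander
- sample_jar: brown glass sample jar, 66 mm across, 75 mm tall; a bystander, origin under its centre
There are look-alikes about, which are no part of the job. Leave any blue look-alike of the core_b alone.

How it is judged:
By the outcome, as a careful person would: the job done as asked, in the order asked, and still so for the second after the job is handed in, with the robot touching nothing.
Of core_a, core_b, core_c, core_d only 3 to 4 are there at a start; the rules pass over those that are not, and their reading is None.
At some moment in a run one of tray may be knocked a few centimetres aside while the robot is not near it.
Once in a run the grip may slacken for a moment while it holds something.
It also fails if it takes over 210 s, if anything falls off the work surface, if the arm or the gripper's body presses on something with over 40 N, if the wrist force passes 120 N, or if a joint passes its speed limit or range.

## Working session

There is one attempt and no reset: what is moved stays moved. The work goes in short steps, Python scripts to look and compute and a shell command to move; the robot and the scene stay as the last step left them, time stands still between calls to the robot, and variables do not carry over. Pictures are saved under pics/ and viewed, about 12 in all and at most 16, crops included, and the job is handed in when it is done.

```bash
ls; mkdir -p pics; cat > h.py <<'E'
import numpy as np, cv2
from plant import ctrl
from scipy.spatial.transform import Rotation as R
def snap(n,f=None):
    c=ctrl.capture(n)
    if f: cv2.imwrite('pics/'+f,c['color'])
    np.savez('last_%s.npz'%n,**c)
    return c
def load(n): return dict(np.load('last_%s.npz'%n))
def ray(c,u,v,z):
    d=np.array(c['rotation'])@np.array([(u-c['cx'])/c['fx'],(v-c['cy'])/c['fy'],1.])
    e=np.array(c['eye']); return e+d*(z-e[2])/d[2]
def cloud(c):
    v,u=np.mgrid[:480,:640]; d=c['depth']
    p=np.stack([(u-c['cx'])/c['fx']*d,(v-c['cy'])/c['fy']*d,d],-1)
    P=p@np.array(c['rotation']).T+np.array(c['eye']); P[d==0]=np.nan; return P
def to_tool(target,yaw=None):
    o=ctrl.get_obs(); r=R.from_euler('xyz',o['orientation'],degrees=True)
    return r.inv().apply(np.array(target)-np.array(o['tool_pos']))*100
E
python3 - <<'E'
from h import *
o=ctrl.get_obs(); print(o)
for n in('top','side'):
    c=snap(n,n+'0.png'); print(n,c['eye'],c['rotation'],c['fx'])
c=snap('wrist'); print(c['eye'],c['rotation'],c['fx'])
E
```

```text
pics
{'clock': 0.0, 'joints': array([ 6.88912601e+01,  1.79928828e+01,  2.57772421e+00,  7.46921164e+01,
       -3.50689186e-05,  8.20013147e+01]), 'qd': array([-0.12055486,  0.05876692,  0.00749707, -0.05596936,  0.00132345,
       -0.01498499]), 'joint_torque': array([ 1.19504821e-03, -4.80623531e+01,  2.98534012e+01,  1.90199038e-02,
        3.15645877e-06,  1.73159987e-05]), 'tool_pos': array([0.13025802, 0.55955419, 0.24739356]), 'orientation': array([-1.79985107e+02,  1.06236219e-01,  7.68899592e+01]), 'ft_force': array([-0.37109627, -0.04238955, -0.48620843]), 'moment': array([0.02838597, 0.01222092, 0.05020271]), 'finger_gap': 0.9981251013802129}
top [0.46630961 0.03018116 1.7897256 ] [-175.8171042    -0.37329106  -90.85749922] 593.9896957638291
side [ 0.52520875 -1.09233239  0.7485085 ] [-1.20523504e+02  1.10818235e-01 -3.63082373e+00] 499.32421904901696
[0.05190879 0.57714784 0.3731835 ] [1.62012208e+02 9.09728118e-02 7.68574221e+01] 346.4998015776892
```

View pics/top0.png

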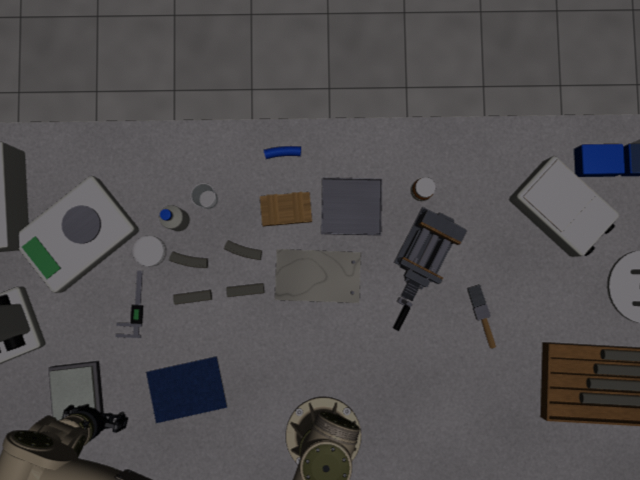

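View pics/side0.png

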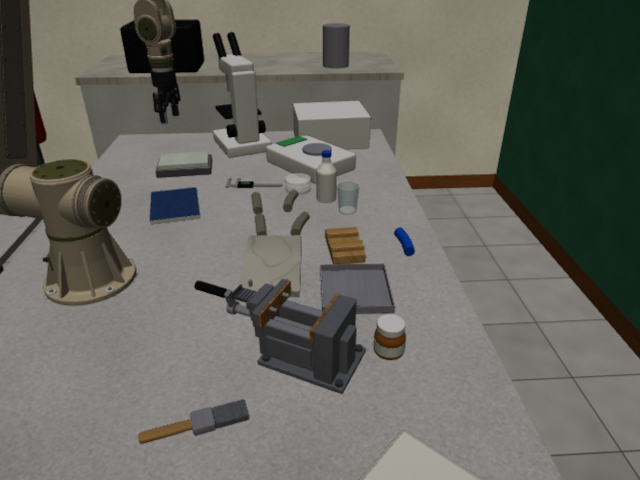

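```bash
cat > fix.py <<'E'
s=open('h.py').read()
s=s.replace("    c=ctrl.capture(n)\n","    c=dict(ctrl.capture(n)); c['rotation']=R.from_euler('xyz',c['rotation'],degrees=True).as_matrix()\n")
open('h.py','w').write(s)
E
python3 fix.py; python3 - <<'E'
from h import *
c=snap('top'); im=c['color']
s=cv2.resize(im[130:350,120:500],None,fx=2.1,fy=2.1,interpolation=cv2.INTER_CUBIC)
s=np.clip(s.astype(float)*1.6,0,255).astype('uint8')
cv2.imwrite('pics/crop1.png',s)
P=cloud(c)
# plugs: darker than bench, height mask
z=P[...,2]
g=im.max(2)
for (u,v) in((189,260),(243,249),(193,296),(245,290)):
    sub=z[v-14:v+15,u-24:u+25]; m=(sub>0.010).astype('uint8')
    n,l,st,ce=cv2.connectedComponentsWithStats(m)
    k=l[14,24] or 1+np.argmax(st[1:,4]); yx=np.argwhere(l==k)+[v-14,u-24]
    p=np.array([ray(c,b,a,0.02)[:2] for a,b in yx])
    ctr=p.mean(0); q=p-ctr; w,V=np.linalg.eigh(q.T@q); ax=V[:,1]
    t=q@ax; n_=q@V[:,0]; pf=np.polyfit(t,n_,2)
    print((u,v),ctr.round(4),'ang',np.degrees(np.arctan2(ax[1],ax[0])).round(1),'len',np.ptp(t).round(3),'w',np.ptp(n_).round(3),'bow mm',(pf[0]*.055**2*1000).round(2),'z',np.nanmax(sub).round(3), len(yx))
E
```

```text
(189, 260) [0.5195 0.3929] ang 77.4 len 0.115 w 0.034 bow mm -3.64 z 0.04 384
(243, 249) [0.5461 0.2308] ang 72.2 len 0.114 w 0.034 bow mm -3.59 z 0.041 379
(193, 296) [0.4113 0.3818] ang 96.7 len 0.113 w 0.031 bow mm 0.21 z 0.041 387
(245, 290) [0.4298 0.2245] ang 95.9 len 0.121 w 0.03 bow mm 0.22 z 0.041 384
```

View pics/crop1.png

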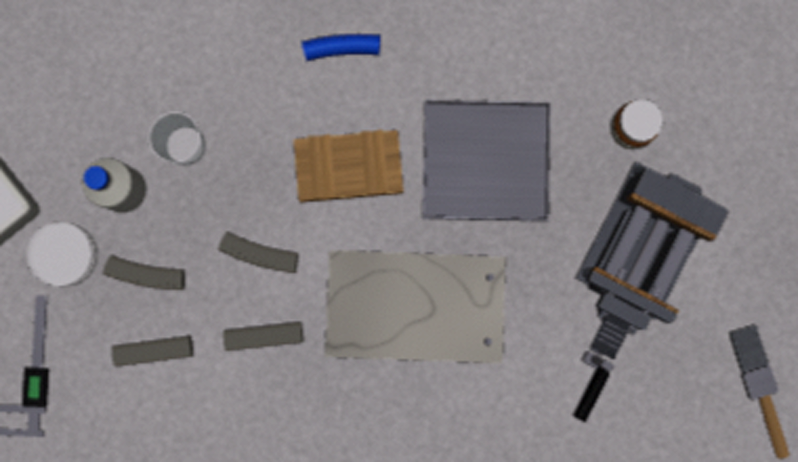

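```bash
python3 - <<'E'
from h import *
c=load('top'); im=c['color']; P=cloud(c); hsv=cv2.cvtColor(im,cv2.COLOR_BGR2HSV)
print('bench z',np.nanmedian(P[340:360,280:400,2]),np.nanmedian(P[200:230,400-160:400-155,2]))
U=lambda a,b:(120+a/2.1,130+b/2.1)
def blob(box,mask,z,name):
    (u0,v0,u1,v1)=box; m=np.zeros(mask.shape,'uint8'); m[v0:v1,u0:u1]=mask[v0:v1,u0:u1]
    n,l,st,ce=cv2.connectedComponentsWithStats(m)
    for k in np.argsort(-st[1:,4])[:3]+1:
        if st[k,4]<12: continue
        yx=np.argwhere(l==k); p=np.array([ray(c,b,a,z)[:2] for a,b in yx],'float32')
        r=cv2.minAreaRect(p*1000); print(name,st[k,4],'rect',np.round(r[0],1),np.round(r[1],1),round(r[2],1),'zmed',np.nanmedian(P[l==k][:,2]).round(3),'mean',p.mean(0).round(4))
z=P[...,2]; h,s,v=[hsv[...,i] for i in range(3)]
org=((h>5)&(h<25)&(s>80)).astype('uint8')
blob((250,180,320,235),org,0.026,'cradle')
blob((385,190,480,300),org,0.135,'cork')
blob((310,165,395,240),((z>0.012)).astype('uint8'),0.022,'tray')
blob((265,240,372,310),((z>0.022)&(z<.08)).astype('uint8'),0.03,'plate')
blob((385,200,480,300),(z>0.122).astype('uint8'),0.135,'jaws')
blob((380,290,420,340),(im.max(2)<30).astype('uint8'),0.08,'grip')
print(np.array2string(im[225:290:3,385:470:6].max(2)))
for uv in ((160,318),(283,152)): print(ray(c,*uv,0.01))
E
```

```text
bench z 0.000892657980973599 0.0010006446253392198
cradle 1500 rect [669.3 100.5] [ 91.7 148.4] 4.0 zmed 0.03 mean [0.6686 0.1005]
cork 187 rect [ 581.3 -332.2] [126.9  12.2] 61.4 zmed 0.131 mean [ 0.5823 -0.331 ]
cork 94 rect [ 486.  -282.7] [123.9   6.7] 61.4 zmed 0.135 mean [ 0.4866 -0.281 ]
cork 53 rect [ 687.7 -280.6] [51.4 16.5] 62.3 zmed 0.049 mean [ 0.6881 -0.2777]
tray 311 rect [673.8 -95.1] [180.2 173.5] 88.0 zmed 0.021 mean [ 0.6846 -0.1036]
tray 21 rect [653.2  26.1] [ 3.  45.1] 89.2 zmed 0.025 mean [0.6493 0.0269]
plate 4063 rect [468.2   9.3] [249.3 150.1] 87.0 zmed 0.031 mean [0.4681 0.0135]
jaws 753 rect [ 599.3 -342.6] [126.1  48.9] 61.0 zmed 0.135 mean [ 0.5993 -0.3432]
jaws 597 rect [ 471.4 -274. ] [125.4  66.5] 61.0 zmed 0.134 mean [ 0.4718 -0.2739]
jaws 38 rect [ 408.6 -238.5] [35.1 14.9] 70.7 zmed 0.125 mean [ 0.4075 -0.2393]
grip 174 rect [ 349.5 -230.4] [25.3 83.7] 70.0 zmed 0.123 mean [ 0.348  -0.2294]
grip 36 rect [ 406.  -247.2] [30.7  9. ] 62.6 zmed 0.123 mean [ 0.406  -0.2478]
[[86 88 86 88 91 22 25 67 51 50 49 51 57 92 90]
 [88 85 89 88 89 48 15 24 72 50
[... 347 characters left out ...]
3 86]
 [91 89 89 51 38 69 49 70 15 68 56 93 92 92 88]
 [88 90 56 38 42 67 43 68 12 68 57 88 93 91 92]
 [89 92 39 55 62 58 52 59 15 70 84 93 96 88 92]
 [89 94 38 51 58 71 67 37 49 68 91 91 91 88 92]
 [90 90 64 49 51 71 70 13 66 56 90 91 93 92 90]
 [89 93 92 12 46 52 69 12 71 52 93 90 92 93 90]
 [90 88 88 90 50 50 51 65 70 83 89 89 95 95 91]
 [91 92 92 91 52 45 52 52 61 89 89 90 93 92 91]
 [92 91 93 75 52 54 40 51 52 74 89 90 91 89 94]
 [94 94 93 88 38 52 52 55 51 52 88 92 91 88 90]
 [93 89 91 93 30 28 50 51 70 49 91 88 88 88 91]
 [90 93 91 92 32 29 50 55 88 91 89 88 90 94 93]
 [93 94 92 83 33 30 51 88 88 89 88 90 88 94 42]]
[0.34913986 0.4772537  0.01      ]
[0.84312954 0.10675477 0.01      ]
```

```bash
cat >> h.py <<'E'
def go(x,y,z,yaw=None):
    """remaining turn (rad, tool z) and the shift in cm along the tool axes once turned"""
    o=ctrl.get_obs(); p=np.array(o['tool_pos']); cy=o['orientation'][2]
    yaw=cy if yaw is None else yaw
    d=(yaw-cy+180)%360-180
    a=np.radians(yaw); D=(np.array([x,y,z])-p)*100
    print('t%.1f turn %.3f shift [%.2f %.2f %.2f]'%(o['clock'],-np.radians(d),D[0]*np.cos(a)+D[1]*np.sin(a),D[0]*np.sin(a)-D[1]*np.cos(a),-D[2]),'tilt',np.round(o['orientation'],1),'gap %.3f'%o['finger_gap'],'F',np.round(o['ft_force'],1))
def chk(x,y,z,yaw=None):
    go(x,y,z,yaw)
E
python3 -m pendant '[[0.3,[0,0,0],0.187],[0.3,[0,0,0],0.187],[0.3,[0,0,0],0.187],[0.3,[0,0,0],0.187],[0.3,[0,0,0],0.187],[0.3,[0,0,0],0.187],[0.3,[0,0,0],0.187],[0.3,[0,0,0],0.187]]'
python3 -c "
from h import *
go(.52,.393,.2,-12.6)"
```

```text
clock: 1.2
tool_pos: [0.1298, 0.5585, 0.2454]
orientation: [179.7, 0.1, -9.4]
ft_force: [-1.1, 0.2, -0.2]
finger_gap: 0.653
t1.2 turn 0.056 shift [41.69 7.64 4.54] tilt [ 1.797e+02  1.000e-01 -9.400e+00] gap 0.653 F [-1.1  0.2 -0.2]
```

```bash
python3 -m pendant '[[0.3,[5.2,0.95,0.5],0.056],[0.3,[5.2,0.95,0.5],0],[0.3,[5.2,0.95,0.5],0],[0.3,[5.2,0.95,0.5],0],[0.3,[5.2,0.95,0.5],0],[0.3,[5.2,0.95,0.5],0],[0.3,[5.2,0.95,0.5],0],[0.3,[5.2,0.95,0.5],0]]'
python3 - <<'E'
from h import *
go(.52,.393,.02,-12.6)
c=snap('wrist','w1.png'); P=cloud(c)
z=P[...,2]; m=((z>.012)&(z<.05)).astype('uint8'); n,l,st,ce=cv2.connectedComponentsWithStats(m)
for k in range(1,n):
    if st[k,4]>800: print(st[k],ce[k].round(),P[l==k].mean(0).round(3))
E
```

```text
clock: 2.2
tool_pos: [0.5278, 0.3938, 0.203]
orientation: [179.7, 0.1, -12.3]
ft_force: [-0.1, 0.5, 0.2]
finger_gap: 0.65
t2.2 turn 0.006 shift [-0.75 0.25 18.30] tilt [ 1.797e+02  1.000e-01 -1.230e+01] gap 0.650 F [-0.1  0.5  0.2]
[  253     0   120   132 12264] [312.  65.] [0.547 0.508 0.045]
[  47   46   75   52 1804] [84. 72.] [0.361 0.548 0.013]
[ 290  149   38  124 3856] [308. 210.] [0.517 0.395 0.027]
[ 160  187   78  116 3763] [200. 244.] [0.412 0.385 0.026]
[ 479  199   48   64 1056] [496. 223.] [0.678 0.351 0.033]
[ 520  217   51   55 1697] [546. 246.] [0.72  0.32  0.035]
[   0  253   66  114 3879] [ 22. 318.] [0.201 0.343 0.016]
[ 349  300   33  102 2515] [364. 353.] [0.541 0.234 0.026]
[ 245  327   47   81 1805] [265. 376.] [0.432 0.228 0.025]
[ 447  411   59   69 1963] [471. 451.] [0.637 0.084 0.033]
```

View pics/w1.png

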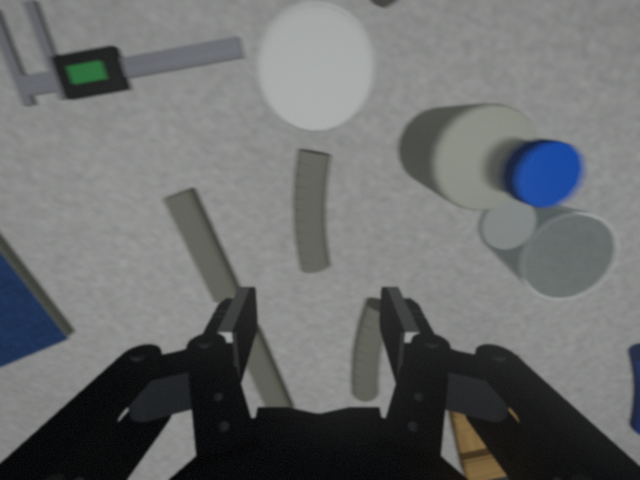

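Candidates (top view): bowed grey plugs at (189,260) and (243,249), straight ones at (193,296) and (245,290). Look-alikes I will leave alone are the blue piece at (282,152) and the cores in the rack near (620,355–400). The wrist crop shows the plug at (308,210) clearly bowed, so I'll take that one first.

```bash
python3 -m pendant '[[0.3,[-0.95,0,4],0],[0.3,[0,0,4],0],[0.3,[0,0,3],0],[0.3,[0,0,2.5],0],[0.3,[0,0,2],0],[0.3,[0,0,1],0],[0.3,[0,0,0],0],[0.3,[0,0,0],0]]'
python3 -c "
from h import *
go(.518,.394,.021,-12.6)"
```

```text
clock: 3.25
tool_pos: [0.5266, 0.3895, 0.03]
orientation: [179.6, -0.0, -12.9]
ft_force: [-0.2, 0.6, -0.0]
finger_gap: 0.65
t3.2 turn -0.005 shift [-0.94 -0.26 0.90] tilt [179.6  -0.  -12.9] gap 0.650 F [-0.2  0.6 -0. ]
```

```bash
python3 -m pendant '[[0.3,[-0.9,-0.2,0.4],0],[0.3,[0,0,0.4],0],[0.3,[0,0,0],0],[-1,[0,0,0],0],[-1,[0,0,0],0],[-1,[0,0,0],0],[-1,[0,0,0],0],[-1,[0,0,0],0]]'
python3 -c "
from h import *
go(.518,.394,.021,-12.6)"
python3 -m pendant '[[-1,[0,0,-3],0],[-1,[0,0,-3],0],[-1,[0,0,-3],0],[-1,[0,0,-3],0],[-1,[0,0,0],0],[-1,[0,0,0],0],[-1,[0,0,0],0],[-1,[0,0,0],0]]'
python3 - <<'E'
from h import *
c=snap('top'); P=cloud(c); im=c['color']
m=np.zeros((480,640),'uint8'); sub=im[165:245,315:395].astype(int); 
# tray: bluish grey darker than bench
print(im[206,351],im[206,400],im[250,390])
t=((sub.max(2)<78)&(sub.max(2)>40)&(P[165:245,315:395,2]<.06)).astype('uint8')
n,l,st,ce=cv2.connectedComponentsWithStats(t); k=1+np.argmax(st[1:,4]); yx=np.argwhere(l==k)+[165,315]
p=np.array([ray(c,b,a,.015)[:2] for a,b in yx],'float32'); print('tray',cv2.minAreaRect(p*1000),st[k])
go(.67,-.11,.2,-2)
E
```

```text
clock: 4.25
tool_pos: [0.5189, 0.3947, 0.0242]
orientation: [179.8, -0.2, -12.9]
ft_force: [-1.2, 0.4, 0.7]
finger_gap: 0.328
t4.2 turn -0.005 shift [-0.07 0.09 0.32] tilt [179.8  -0.2 -12.9] gap 0.328 F [-1.2  0.4  0.7]
clock: 5.25
tool_pos: [0.5154, 0.3924, 0.139]
orientation: [179.2, 0.3, -12.9]
ft_force: [0.0, -0.3, -1.4]
finger_gap: 0.331
[69 63 64] [86 84 86] [90 88 91]
tray ((675.07275390625, -96.34834289550781), (185.90745544433594, 175.63563537597656), 88.66317749023438) [   5   12   63   59 3443]
t5.3 turn -0.191 shift [17.21 49.67 -6.11] tilt [179.2   0.3 -12.9] gap 0.324 F [-0.1  0.1 -2.4]
```

```bash
python3 -m pendant '[[-1,[0,0,-1],-0.187],[-1,[2.6,6,0],0],[-1,[2.6,6,0],0],[-1,[2.6,6,0],0],[-1,[2.6,6,0],0],[-1,[2.6,6,0],0],[-1,[2.6,6,0],0],[-1,[2.6,6,0],0]]'
python3 -c "
from h import *
go(.71,-.096,.026,-2)"
```

```text
clock: 6.3
tool_pos: [0.6781, -0.0155, 0.1482]
orientation: [179.3, 0.7, -1.2]
ft_force: [1.4, 0.4, -1.5]
finger_gap: 0.327
t6.3 turn 0.014 shift [3.46 7.93 12.22] tilt [179.3   0.7  -1.2] gap 0.327 F [ 1.4  0.4 -1.5]
```

```bash
python3 -m pendant '[[-1,[1.6,4,0],0],[-1,[1.6,4,0],0],[-1,[0,0,2.5],0],[-1,[0,0,2.5],0],[-1,[0,0,2],0],[-1,[0,0,1],0],[-1,[0,0,0],0],[-1,[0,0,0],0]]'
python3 -c "
from h import *
go(.71,-.096,.028,-2)"
```

```text
clock: 7.3
tool_pos: [0.7086, -0.108, 0.0622]
orientation: [179.3, 0.9, -1.8]
ft_force: [0.1, 0.0, -2.1]
finger_gap: 0.327
t7.3 turn 0.004 shift [0.10 -1.20 3.42] tilt [179.3   0.9  -1.8] gap 0.327 F [ 0.1  0.  -2.1]
```

```bash
python3 -m pendant '[[-1,[0,-1.2,1.5],0],[-1,[0,0,1],0],[-1,[0,0,0.7],0],[-1,[0,0,0],0],[-1,[0,0,0],0],[0.1,[0,0,0],0],[0.1,[0,0,0],0],[0.1,[0,0,0],0]]'
python3 -c "
from h import *
go(.71,-.096,.028,-2)"
python3 -m pendant '[[0.1,[0,0,-3],0],[0.1,[0,0,-4],0],[0.1,[0,0,-4],0],[0.3,[0,0,0],0.187],[0.3,[-2,-5,0],0.187],[0.3,[-2,-5,0],0],[0.3,[-2,-5,0],0],[0.3,[-2,-5,0],0]]'
python3 - <<'E'
from h import *
go(.546,.231,.024,-17.8)
c=snap('top','t2.png'); P=cloud(c); z=P[...,2]
m=((z>.025)&(z<.06))[170:240,315:390].astype('uint8'); n,l,st,ce=cv2.connectedComponentsWithStats(m)
for k in range(1,n): 
    if st[k,4]>100: print(st[k],[np.nanmean(P[170:240,315:390][l==k],0).round(3)])
E
```

```text
clock: 8.3
tool_pos: [0.7109, -0.0957, 0.0316]
orientation: [179.2, 0.5, -1.7]
ft_force: [0.2, 0.3, -0.2]
finger_gap: 0.549
t8.3 turn 0.005 shift [-0.09 0.03 0.36] tilt [179.2   0.5  -1.7] gap 0.549 F [ 0.2  0.3 -0.2]
clock: 9.3
tool_pos: [0.7115, 0.1195, 0.1457]
orientation: [179.2, -0.3, -24.2]
ft_force: [0.8, -0.4, -0.6]
finger_gap: 0.654
t9.3 turn -0.112 shift [-19.17 -5.55 12.17] tilt [179.2  -0.3 -24.2] gap 0.654 F [ 0.8 -0.4 -0.6]
[ 18  18  38  12 304] [array([ 0.71 , -0.097,  0.032])]
```

```bash
python3 -m pendant '[[0.3,[-4.7,-1.3,0],-0.11],[0.3,[-4.7,-1.3,0],0],[0.3,[-4.7,-1.3,0],0],[0.3,[-4.7,-1.3,2],0],[0.3,[0,0,2],0],[0.3,[0,0,1],0],[0.3,[0,0,0],0],[0.3,[0,0,0],0]]'
python3 - <<'E'
from h import *
go(.546,.231,.024,-17.8)
c=snap('wrist','w2.png'); P=cloud(c)
z=P[...,2]; m=((z>.012)&(z<.05)).astype('uint8'); n,l,st,ce=cv2.connectedComponentsWithStats(m)
for k in range(1,n):
    if st[k,4]>800: print(st[k],ce[k].round(),P[l==k].mean(0).round(3))
E
```

```text
clock: 10.35
tool_pos: [0.5476, 0.2422, 0.0958]
orientation: [179.6, -0.5, -17.1]
ft_force: [-0.4, -0.5, 0.6]
finger_gap: 0.649
t10.3 turn 0.013 shift [0.19 1.12 7.18] tilt [179.6  -0.5 -17.1] gap 0.649 F [-0.4 -0.5  0.6]
[ 490    0  100   67 2921] [521.  36.] [0.675 0.325 0.032]
[605   0  35  39 851] [626.  14.] [0.724 0.319 0.033]
[   0   40   88  156 6418] [ 32. 134.] [0.42  0.355 0.024]
[ 292  178   57  176 7839] [318. 264.] [0.545 0.236 0.027]
[  87  242  106  112 5558] [141. 298.] [0.431 0.246 0.025]
[  445   267   188   177 15129] [551. 340.] [0.675 0.14  0.03 ]
[ 271  388   97   26 1182] [330. 402.] [0.522 0.131 0.024]
[ 162  423   33   50 1142] [179. 446.] [0.408 0.132 0.031]
```

Aligned; descend to 0.022 and grip.

```bash
python3 -m pendant '[[0.3,[0.1,1,2.5],0],[0.3,[0,0,2.4],0],[0.3,[0,0,1.5],0],[0.3,[0,0,0.3],0],[0.3,[0,0,0],0],[-1,[0,0,0],0],[-1,[0,0,0],0],[-1,[0,0,0],0]]'
python3 -c "
from h import *
go(.546,.231,.024,-17.8)"
python3 -m pendant '[[-1,[0,0,0],0],[-1,[0,0,-3],0],[-1,[0,0,-4],0],[-1,[0,0,-3],0],[-1,[0,0,0],-0.187],[-1,[0,0,0],-0.09],[-1,[0,0,0],0],[-1,[0,0,0],0]]'
python3 - <<'E'
from h import *
c=snap('top'); P=cloud(c); im=c['color']; w=(slice(165,250),slice(312,400))
sub=im[w].astype(int); t=((sub.max(2)<78)&(sub.max(2)>40)&(P[w][...,2]<.06)).astype('uint8')
n,l,st,ce=cv2.connectedComponentsWithStats(t); k=1+np.argmax(st[1:,4]); yx=np.argwhere(l==k)+[165,312]
p=np.array([ray(c,b,a,.015)[:2] for a,b in yx],'float32'); print('tray',cv2.minAreaRect(p*1000),st[k])
go(.64,-.096,.14,-2)
E
```

```text
clock: 11.4
tool_pos: [0.5522, 0.2316, 0.0326]
orientation: [179.9, -1.0, -17.2]
ft_force: [-0.3, -0.2, -2.6]
finger_gap: 0.316
t11.4 turn 0.010 shift [-0.57 0.25 0.86] tilt [179.9  -1.  -17.2] gap 0.316 F [-0.3 -0.2 -2.6]
clock: 12.4
tool_pos: [0.5494, 0.2319, 0.1341]
orientation: [179.6, -0.7, -1.0]
ft_force: [0.3, -0.4, -2.4]
finger_gap: 0.319
tray ((675.1346435546875, -97.56371307373047), (183.52854919433594, 175.47842407226562), 89.09268951416016) [   9   12   62   59 3432]
t12.4 turn 0.018 shift [10.20 32.45 -0.59] tilt [179.6  -0.7  -1. ] gap 0.321 F [ 0.5  0.1 -2.6]
```

```bash
python3 -m pendant '[[-1,[1.6,5.2,0],0],[-1,[1.6,5.2,0],0],[-1,[1.6,5.2,0],0],[-1,[1.6,5.2,0],0],[-1,[1.6,5.2,0],0],[-1,[1.6,5.2,0],0],[-1,[0,0,0],0],[-1,[0,0,0],0]]'
python3 -c "
from h import *
go(.64,-.097,.038,-2)"
```

```text
clock: 13.45
tool_pos: [0.6421, -0.09, 0.1346]
orientation: [179.7, -0.6, -1.2]
ft_force: [-0.9, 0.5, -1.9]
finger_gap: 0.316
t13.4 turn 0.014 shift [-0.19 0.71 9.66] tilt [179.7  -0.6  -1.2] gap 0.316 F [-0.9  0.5 -1.9]
```

```bash
python3 -m pendant '[[-1,[-0.2,0.7,3],0],[-1,[0,0,3],0],[-1,[0,0,2],0],[-1,[0,0,1],0],[-1,[0,0,0.5],0],[-1,[0,0,0],0],[-1,[0,0,0],0],[-1,[0,0,0],0]]'
python3 -c "
from h import *
go(.64,-.097,.037,-2)"
```

```text
clock: 14.45
tool_pos: [0.6415, -0.0902, 0.04]
orientation: [179.7, -0.8, -0.8]
ft_force: [0.4, -0.3, -1.8]
finger_gap: 0.319
t14.4 turn 0.021 shift [-0.13 0.68 0.30] tilt [179.7  -0.8  -0.8] gap 0.319 F [ 0.4 -0.3 -1.8]
```

```bash
python3 -m pendant '[[-1,[0,0,0.4],0],[-1,[0,0,0],0],[0.05,[0,0,0],0],[0.05,[0,0,0],0],[0.05,[0,0,0],0],[0.05,[0,0,-3],0],[0.05,[0,0,-4],0],[0.05,[0,0,-4],0]]'
python3 -m pendant '[[0.3,[-3,-4.5,0],-0.12],[0.3,[-3,-4.5,0],0],[0.3,[-3,-4.5,0],0],[0.3,[-3,-4.5,0],0],[0.3,[-3,-4.5,0],0],[0.3,[-3,-4.5,0],0],[0.3,[0,0,0],0],[0.3,[0,0,0],0]]'
python3 - <<'E'
from h import *
go(.43,.226,.12,5.9)
c=snap('top','t3.png'); P=cloud(c); z=P[...,2]
m=((z>.025)&(z<.06))[170:240,315:390].astype('uint8'); n,l,st,ce=cv2.connectedComponentsWithStats(m)
for k in range(1,n): 
    if st[k,4]>50: print(st[k],[np.nanmean(P[170:240,315:390][l==k],0).round(3)])
E
```

```text
clock: 15.45
tool_pos: [0.6383, -0.0896, 0.1458]
orientation: [179.7, -0.5, -0.8]
ft_force: [1.8, -0.2, -0.0]
finger_gap: 0.526
clock: 16.45
tool_pos: [0.4354, 0.1688, 0.1474]
orientation: [179.5, -1.5, 6.2]
ft_force: [0.4, 0.2, -0.5]
finger_gap: 0.65
t16.4 turn 0.005 shift [0.05 -5.75 2.74] tilt [179.5  -1.5   6.2] gap 0.650 F [ 0.4  0.2 -0.5]
[ 18  18  38  12 306] [array([ 0.71 , -0.098,  0.032])]
[ 17  41  38  11 311] [array([ 0.642, -0.093,  0.032])]
```

```bash
python3 -m pendant '[[0.3,[0,-2.9,0],0],[0.3,[0,-2.9,0],0],[0.3,[0,0,0],0],[0.3,[0,0,0],0],[0.3,[0,0,0],0],[0.3,[0,0,0],0],[0.3,[0,0,0],0],[0.3,[0,0,0],0]]'
python3 - <<'E'
from h import *
go(.43,.225,.023,5.9)
c=snap('wrist','w3.png'); P=cloud(c)
z=P[...,2]; m=((z>.012)&(z<.05)).astype('uint8'); n,l,st,ce=cv2.connectedComponentsWithStats(m)
for k in range(1,n):
    if st[k,4]>1500:
        q=P[l==k][:,:2]; w,V=np.linalg.eigh(np.cov(q.T)); a=V[:,1]; t=(q-q.mean(0))@a; lo,hi=np.percentile(t,[.5,99.5])
        print(st[k],P[l==k].mean(0).round(3),'ang',np.degrees(np.arctan2(a[1],a[0])).round(1),'mid',(q.mean(0)+a*(lo+hi)/2).round(4),'len',(hi-lo).round(3))
E
```

```text
clock: 17.5
tool_pos: [0.4347, 0.2211, 0.1468]
orientation: [179.4, -1.5, 5.4]
ft_force: [-0.3, 0.1, 0.3]
finger_gap: 0.651
t17.5 turn -0.008 shift [-0.43 -0.43 12.38] tilt [179.4  -1.5   5.4] gap 0.651 F [-0.3  0.1  0.3]
[ 274    0   49   76 3465] [0.413 0.346 0.027] ang 97.0 mid [0.4125 0.3462] len 0.041
[ 284  147   42  147 5613] [0.426 0.229 0.027] ang 95.4 mid [0.4268 0.2245] len 0.109
[  509   295   131   141 11194] [0.665 0.136 0.03 ] ang 130.0 mid [0.6752 0.1237] len 0.146
[  250   317   145   101 11371] [0.449 0.102 0.033] ang 175.3 mid [0.4548 0.1012] len 0.119
```

View pics/w3.png

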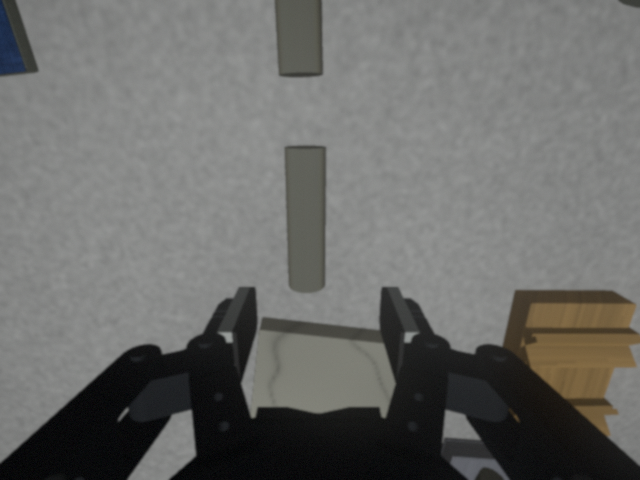

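The wrist view shows a straight-edged plug at (305,218), with its sides straight from row 147 to 290. I'll descend and grip it.

```bash
python3 -m pendant '[[0.3,[-0.6,-0.4,3],0],[0.3,[0,0,3],0],[0.3,[0,0,3],0],[0.3,[0,0,2],0],[0.3,[0,0,0.7],0],[0.3,[0,0,0.2],0],[0.3,[0,0,0],0],[0.3,[0,0,0],0]]'
python3 -c "
from h import *
go(.428,.2245,.022,5.7)"
```

```text
clock: 18.55
tool_pos: [0.4343, 0.2251, 0.0274]
orientation: [179.5, -1.9, 5.5]
ft_force: [-0.1, 0.3, -0.1]
finger_gap: 0.649
t18.6 turn -0.004 shift [-0.63 0.00 0.54] tilt [179.5  -1.9   5.5] gap 0.649 F [-0.1  0.3 -0.1]
```

Lift, then measure the plug's position relative to the tool from the wrist camera.

```bash
python3 -m pendant '[[0.3,[-0.6,0,0.3],0],[0.3,[0,0,0.2],0],[0.3,[0,0,0],0],[-1,[0,0,0],0],[-1,[0,0,0],0],[-1,[0,0,0],0],[-1,[0,0,0],0],[-1,[0,0,0],0]]'
python3 -c "
from h import *
go(.428,.2245,.022,5.7)"
python3 -m pendant '[[-1,[0,0,-4],0.187],[-1,[0,0,-5],0.187],[-1,[0,0,-5],0.187],[-1,[0,0,-5],0.06],[-1,[0,0,-3],0],[-1,[0,0,0],0],[-1,[0,0,0],0],[-1,[0,0,0],0]]'
python3 - <<'E'
from h import *
go(.54,-.31,.2,-28.7)
c=snap('wrist','w4.png')
E
```

```text
clock: 19.55
tool_pos: [0.4291, 0.2249, 0.0233]
orientation: [179.5, -2.0, 5.5]
ft_force: [-0.3, 0.4, 1.5]
finger_gap: 0.323
t19.6 turn -0.004 shift [-0.11 0.03 0.13] tilt [179.5  -2.    5.5] gap 0.323 F [-0.3  0.4  1.5]
clock: 20.55
tool_pos: [0.4169, 0.2244, 0.2428]
orientation: [-179.7, -1.4, -30.7]
ft_force: [0.3, 0.4, -2.4]
finger_gap: 0.324
t20.6 turn -0.035 shift [36.46 40.96 4.28] tilt [-179.7   -1.4  -30.7] gap 0.324 F [ 0.3  0.4 -2.4]
```

View pics/w4.png

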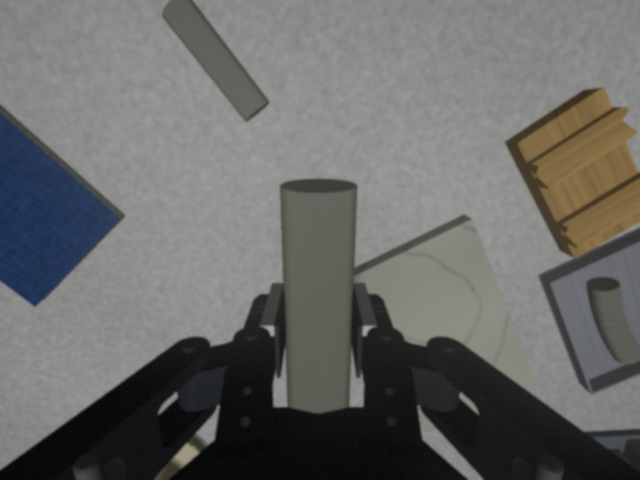

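```bash
python3 -m pendant '[[-1,[4,4.4,0],-0.035],[-1,[4,4.4,0],0],[-1,[4,4.4,0],0],[-1,[4,4.4,0],0],[-1,[4,4.4,0],0],[-1,[4,4.4,0],0],[-1,[4,4.4,0],0],[-1,[4,4.4,0],0]]'
python3 - <<'E'
from h import *
c=load('wrist'); P=cloud(c)
# end of held plug along tool y (frame when pic taken: tcp .4169,.2244,.2428 yaw -30.7)
yaw=np.radians(-30.7); X=np.array([np.cos(yaw),np.sin(yaw)]); Y=np.array([np.sin(yaw),-np.cos(yaw)])
q=P[178:260,282:356].reshape(-1,3); q=q[q[:,2]>.2]; r=q[:,:2]-[.4169,.2244]
print('end tool y',np.percentile(r@Y,[0.5,2]).round(4),'x med',np.median(r@X).round(4),'z max',np.percentile(q[:,2],98))
go(.54,-.31,.2,-28.7)
c=snap('wrist','w5.png')
E
```

```text
clock: 21.6
tool_pos: [0.528, -0.2463, 0.2377]
orientation: [-179.9, -0.6, -28.0]
ft_force: [1.0, 0.5, -2.8]
finger_gap: 0.325
end tool y [-0.0543 -0.0542] x med -0.0009 z max 0.2507816135104299
t21.6 turn 0.013 shift [4.11 5.01 3.77] tilt [-179.9   -0.6  -28. ] gap 0.325 F [ 1.   0.5 -2.8]
```

View pics/w5.png

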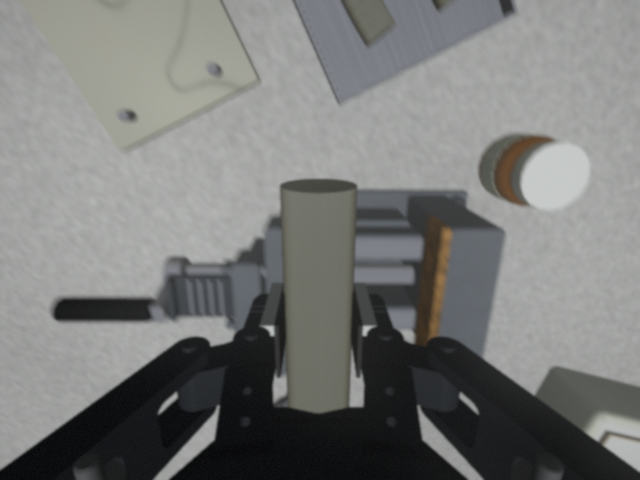

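```bash
python3 - <<'E'
from h import *
c=load('wrist'); P=cloud(c); im=c['color']
def top(u0,u1,v0,v1,lo=.129,hi=.141):
    q=P[v0:v1,u0:u1].reshape(-1,3); return q[(q[:,2]>lo)&(q[:,2]<hi)]
q=top(400,520,180,345)
print(len(q),q[:,2].mean())
r=cv2.minAreaRect((q[:,:2]*1000).astype('float32')); print('fixed(part)',r)
# direction of the near (face) edge and back edge: per-bin extremes
for yaw in (-27,-28,-29,-30):
    a=np.radians(yaw); X=np.array([np.cos(a),np.sin(a)]); Y=np.array([-np.sin(a),np.cos(a)])
    s=q[:,:2]@X; t=q[:,:2]@Y; bins=np.linspace(t.min()+.004,t.max()-.004,9)
    e=[s[(t>=b0)&(t<b1)].min() for b0,b1 in zip(bins[:-1],bins[1:])]
    E_=[s[(t>=b0)&(t<b1)].max() for b0,b1 in zip(bins[:-1],bins[1:])]
    print(yaw,'face',np.round(np.array(e)*1e3,1),'back',np.round(np.array(E_)*1e3,1),'ymax',t.max().round(4))
m=top(255,284,200,300,.12,.145); print(len(m))
q2=P[190:330,225:282].reshape(-1,3); q2=q2[(q2[:,2]>.125)&(q2[:,2]<.145)]; print('head/jaw',len(q2), q2.mean(0) if len(q2) else '')
# grip
g=P[295:325,50:160].reshape(-1,3); g=g[g[:,2]>.1]; print('grip',cv2.minAreaRect((g[:,:2]*1000).astype('float32')),np.percentile(g[:,2],95))
E
```

```text
7288 0.13464681071731893
fixed(part) ((602.9500122070312, -333.3641052246094), (99.17486572265625, 46.080909729003906), 61.64492416381836)
-27 face [664.6 664.9 665.3 665.5 665.6 666.1 666.5 666.8] back [710.1 710.3 711.3 711.  711.3 712.  712.  712.4] ymax 0.0266
-28 face [665.6 665.8 665.9 665.9 665.8 666.2 666.4 666.4] back [711.1 711.2 711.8 711.4 711.5 711.9 711.8 712. ] ymax 0.0383
-29 face [666.4 666.4 666.2 666.2 665.9 666.1 665.9 665.9] back [712.4 711.8 712.1 711.5 711.6 711.6 711.4 711.5] ymax 0.0503
-30 face [667.  666.8 666.3 666.1 665.8 665.6 665.3 665. ] back [713.1 712.2 711.7 712.2 711.4 711.2 710.8 710.7] ymax 0.0626
1553
head/jaw 3008 [ 0.47433787 -0.2496299   0.13376558]
grip ((351.0440368652344, -224.3256378173828), (19.742109298706055, 85.90462493896484), 60.384552001953125) 0.12560800322321158
```

```bash
python3 -c "
from h import *
go(.537,-.311,.14,-28.5)"
python3 -m pendant '[[-1,[1.3,1.7,0],0.01],[-1,[1.3,1.7,0],0],[-1,[1.3,1.7,0],0],[-1,[0,0,0],0],[-1,[0,0,0],0],[-1,[0,0,0],0],[-1,[0,0,0],0],[-1,[0,0,0],0]]'
python3 -c "
from h import *
go(.537,-.311,.1185,-28.5)"
```

```text
t21.6 turn 0.004 shift [3.34 4.64 9.66] tilt [179.8  -0.8 -28.3] gap 0.328 F [ 5.9 -8.3 -2.1]
clock: 22.65
tool_pos: [0.5377, -0.3177, 0.2308]
orientation: [180.0, -0.1, -28.8]
ft_force: [0.6, 0.5, -2.1]
finger_gap: 0.324
t22.6 turn -0.006 shift [-0.39 -0.56 11.23] tilt [ 1.80e+02 -1.00e-01 -2.88e+01] gap 0.324 F [ 0.6  0.5 -2.1]
```

```bash
python3 -m pendant '[[-1,[-0.4,-0.6,2],0],[-1,[0,0,2],0],[-1,[0,0,2],0],[-1,[0,0,1],0],[-1,[0,0,0],0],[-1,[0,0,0],0],[-1,[0,0,0],0],[-1,[0,0,0],0]]'
python3 - <<'E'
from h import *
go(.537,-.311,.1185,-28.5)
c=snap('top','t4.png')
s=c['color'][195:305,370:490]; cv2.imwrite('pics/t4c.png',np.clip(cv2.resize(s,None,fx=5,fy=5,interpolation=cv2.INTER_CUBIC)*1.5,0,255).astype('uint8'))
P=cloud(c);a=np.radians(-28.5); X=np.array([np.cos(a),np.sin(a)]); Y=np.array([-np.sin(a),np.cos(a)])
V=np.array([.5774,-.3327])
q=P[195:340,370:490].reshape(-1,3); s_=(q[:,:2]-V)@X; t=(q[:,:2]-V)@Y
for t0 in range(-60,61,10):
    k=(abs(t-t0/1e3)<.005)&(q[:,2]>.125)&(q[:,2]<.142)&(s_<-.02); 
    if k.sum(): print(t0,'moving jaw s',(s_[k].min()*1e3).round(1),(s_[k].max()*1e3).round(1))
E
```

```text
clock: 23.65
tool_pos: [0.5393, -0.3106, 0.1633]
orientation: [179.9, -0.5, -28.7]
ft_force: [0.5, -0.2, -3.6]
finger_gap: 0.328
t23.6 turn -0.004 shift [-0.18 0.15 4.48] tilt [179.9  -0.5 -28.7] gap 0.328 F [ 0.5 -0.2 -3.6]
-10 moving jaw s -118.0 -102.4
0 moving jaw s -161.8 -102.3
10 moving jaw s -165.6 -101.9
20 moving jaw s -199.4 -87.3
30 moving jaw s -153.6 -89.1
40 moving jaw s -140.2 -101.0
50 moving jaw s -122.1 -101.2
60 moving jaw s -122.9 -101.7
```

View pics/t4c.png

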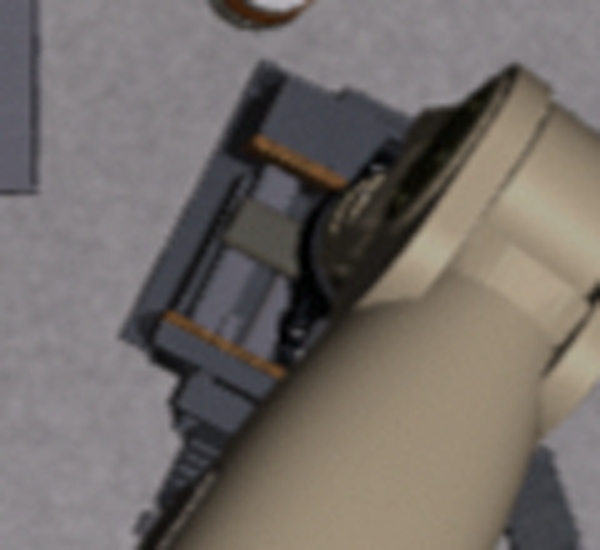

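```bash
python3 -m pendant '[[-1,[-0.2,0.1,1.5],0],[-1,[0,0,1.2],0],[-1,[0,0,0.8],0],[-1,[0,0,0],0],[-1,[0,0,0],0],[-1,[0,0,0],0],[-1,[0,0,0],0],[-1,[0,0,0],0]]'
python3 -c "
from h import *
go(.537,-.311,.1185,-28.5)"
```

```text
clock: 24.7
tool_pos: [0.5372, -0.3108, 0.1258]
orientation: [179.9, -0.5, -28.8]
ft_force: [-0.0, 0.4, -2.4]
finger_gap: 0.323
t24.7 turn -0.004 shift [-0.00 0.03 0.73] tilt [179.9  -0.5 -28.8] gap 0.323 F [-0.   0.4 -2.4]
```

```bash
python3 -m pendant '[[-1,[0,0,0.4],0],[-1,[0,0,0.3],0],[-1,[0,0,0],0],[-1,[0,0,0],0],[-1,[0,0,0],0],[-1,[0,0,0],0],[-1,[0,0,0],0],[-1,[0,0,0],0]]'
python3 -c "
from h import *
go(.537,-.311,.1185,-28.5)"
```

```text
clock: 25.7
tool_pos: [0.5374, -0.3109, 0.1187]
orientation: [179.9, -0.6, -28.8]
ft_force: [-0.3, 0.3, -2.8]
finger_gap: 0.326
t25.7 turn -0.004 shift [-0.03 0.02 0.02] tilt [179.9  -0.6 -28.8] gap 0.326 F [-0.3  0.3 -2.8]
```

```bash
python3 -m pendant '[[-1,[0,0,0.15],0],[-1,[0,0,0],0],[-1,[0,0,0.1],0],[-1,[0,0,0],0],[-1,[0,0,0],0],[-1,[0,0,0],0],[-1,[0,0,0],0],[-1,[0,0,0],0]]'
python3 -c "
from h import *
go(.537,-.311,.1185,-28.5)"
```

```text
clock: 26.7
tool_pos: [0.5377, -0.311, 0.1183]
orientation: [179.9, -0.7, -28.7]
ft_force: [-1.0, 0.1, 1.3]
finger_gap: 0.327
t26.7 turn -0.004 shift [-0.06 0.04 -0.02] tilt [179.9  -0.7 -28.7] gap 0.327 F [-1.   0.1  1.3]
```

```bash
python3 -m pendant '[[-0.2,[0,0,0],0],[-0.15,[0,0,0],0],[-0.1,[0,0,0],0],[-0.1,[0,0,0],0],[-0.1,[0,0,-2],0],[-0.1,[0,0,-4],0],[-0.1,[0,0,-5],0],[-0.1,[0,-4,-5],0]]'
python3 -m pendant '[[-0.1,[0,-3,0],0],[-0.1,[-4,0,0],0],[-0.1,[-4,0,0],0],[-0.1,[0,0,0],0],[-0.1,[0,0,0],0],[-0.1,[0,0,0],0],[-0.1,[0,0,0],0],[-0.1,[0,0,0],0]]'
python3 - <<'E'
from h import *
go(.537,-.311,.1185,-28.5)
snap('wrist','w6.png')
E
```

```text
clock: 27.7
tool_pos: [0.5527, -0.2762, 0.2753]
orientation: [180.0, -0.2, -29.0]
ft_force: [1.4, -0.4, 0.1]
finger_gap: 0.45
clock: 28.7
tool_pos: [0.5015, -0.2104, 0.2795]
orientation: [180.0, -0.8, -28.8]
ft_force: [0.7, -0.1, -0.3]
finger_gap: 0.451
t28.7 turn -0.006 shift [7.92 7.15 16.10] tilt [180.   -0.8 -28.8] gap 0.451 F [ 0.7 -0.1 -0.3]
```

View pics/w6.png

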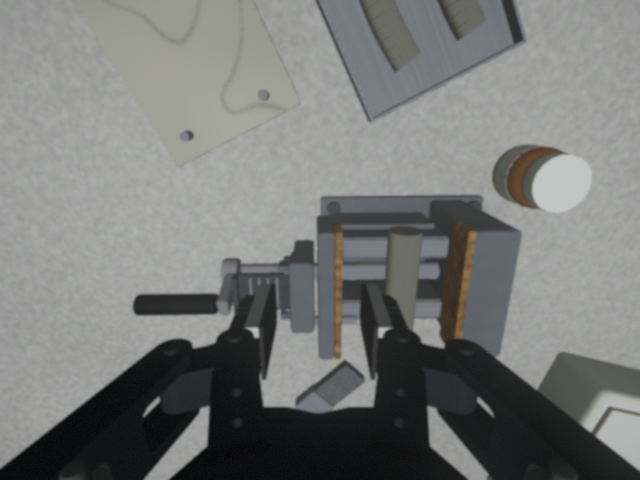

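```bash
cat >> h.py <<'E'
a_=np.radians(-28.5); VX=np.array([np.cos(a_),np.sin(a_)]); VY=np.array([-np.sin(a_),np.cos(a_)]); V0=np.array([.5774,-.3327])
def vis(q): # vise frame coordinates of world points
    q=np.asarray(q); return np.stack([(q[...,:2]-V0)@VX,(q[...,:2]-V0)@VY,q[...,2]],-1)
def wor(s,t): return V0+s*VX+t*VY
def gov(s,t,z,yaw=None):
    w=wor(s,t); o=ctrl.get_obs(); print('now vise',vis(o['tool_pos']).round(4)); go(w[0],w[1],z,yaw)
E
python3 - <<'E'
from h import *
c=load('wrist'); q=vis(cloud(c)).reshape(-1,3)
for t0 in (-30,-20,-10,0,10,20,30):
    print(t0,[(s,int(np.percentile(q[k,2],90)*1000)) for s in range(-300,-95,5) for k in [(abs(q[:,0]-s/1e3)<.0025)&(abs(q[:,1]-t0/1e3)<.003)&(q[:,2]<.15)&(q[:,2]>.03)] if k.sum()>3])
g=q[(q[:,0]<-.225)&(q[:,0]>-.34)&(q[:,2]>.10)&(q[:,2]<.14)&(abs(q[:,1])<.06)]
print('grip',g.min(0),g.max(0),np.median(g[:,1]), 'width',np.percentile(g[:,1],[1,99]))
p=q[(q[:,0]<-.022)&(q[:,0]>-.09)&(q[:,2]>.105)&(q[:,2]<.13)]; print('plug',p.min(0),p.max(0),np.median(p,0))
E
```

```text
-30 [(-155, 121), (-150, 133), (-145, 134), (-140, 134), (-135, 135), (-130, 134), (-125, 134), (-120, 135), (-115, 135), (-110, 134), (-105, 135), (-100, 128)]
-20 [(-290, 124), (-285, 124), (-280, 124), (-275, 124), (-270, 124), (-265, 124), (-260, 124), (-255, 124), (-250, 124), (-245, 125), (-240, 124), (-235, 124), (-230, 124), (-225, 124), (-220, 123), (-215, 122), (-210, 121), (-205, 118), (-165, 118), (-160, 118), (-155, 119), (-150, 133), (-145, 134), (-140, 135), (-135, 135), (-130, 134), (-125, 135), (-120, 135), (-115, 135), (-110, 135), (-105, 134)]
-10 [(-295, 124), (-290, 125), (-285, 125), (-280, 125), (-275, 125), (-270, 125), (-265, 125), (-260, 125), (-255, 125), (-250, 125), (-245, 125), (-240, 125), (-235, 125), (-230, 125), (-225, 125), (-220, 124), (-215, 124), (-210, 124), (-205, 119), (-200, 126), (-195, 123), (-165, 119), (-160, 119), (-155, 119), (-150, 133), (-145, 134), (-140, 134), (-135, 135), (-130, 134), (-125, 135), (-120, 136), (-115, 135), (-110, 135), (-105, 134)]
0 [(-220, 88), (-215, 105), (-210, 106), (-205, 79), (-200, 125), (-195, 122), (-190
[... 423 characters left out ...]
150, 133), (-145, 134), (-140, 135), (-135, 134), (-130, 133), (-125, 135), (-120, 136), (-115, 135), (-110, 134), (-105, 134)]
20 [(-160, 121), (-155, 121), (-150, 133), (-145, 134), (-140, 134), (-135, 134), (-130, 133), (-125, 134), (-120, 135), (-115, 136), (-110, 135), (-105, 134), (-100, 128)]
30 [(-150, 133), (-145, 134), (-140, 134), (-135, 134), (-130, 133), (-125, 135), (-120, 135), (-115, 135), (-110, 135), (-105, 134), (-100, 126)]
grip [-0.29368843 -0.0219672   0.11166529] [-0.22510525 -0.0036759   0.1268734 ] -0.00964407045574081 width [-0.02135463 -0.00415064]
plug [-0.08999817 -0.04662392  0.10518714] [-0.0308019   0.05458515  0.12820138] [-0.04798108  0.02202714  0.12295008]
```

```bash
python3 -m pendant '[[-1,[0,0,0],-0.187],[-1,[0,0,0],-0.187],[-1,[0,0,0],-0.187],[-1,[0,0,0],-0.187],[-1,[0,0,0],-0.187],[-1,[0,0,0],-0.187],[-1,[0,0,0],-0.187],[-1,[0,0,0],-0.187]]'
python3 -c "
from h import *
gov(-.168,0,.16,61.5)"
```

```text
clock: 29.75
tool_pos: [0.5025, -0.2115, 0.278]
orientation: [179.3, -0.0, 57.4]
ft_force: [0.4, -0.2, -0.1]
finger_gap: -0.001
now vise [-0.1236  0.0708  0.278 ]
t29.8 turn -0.071 shift [-7.08 -4.44 11.80] tilt [179.3  -0.   57.4] gap -0.001 F [ 0.4 -0.2 -0.1]
```

```bash
python3 -m pendant '[[-1,[0,0,0],-0.07],[-1,[-3.6,-2.2,0],0],[-1,[-3.5,-2.2,0],0],[-1,[0,0,3],0],[-1,[0,0,3],0],[-1,[0,0,3],0],[-1,[0,0,1],0],[-1,[0,0,0],0]]'
python3 -c "
from h import *
gov(-.168,0,.145,61.5)"
```

```text
clock: 30.75
tool_pos: [0.4308, -0.2572, 0.1755]
orientation: [179.1, 0.1, 61.6]
ft_force: [-0.7, 0.2, 0.5]
finger_gap: 0.003
now vise [-0.1648 -0.0036  0.1755]
t30.8 turn 0.002 shift [0.36 -0.32 3.05] tilt [1.791e+02 1.000e-01 6.160e+01] gap 0.003 F [-0.7  0.2  0.5]
```

```bash
python3 -m pendant '[[-1,[0.35,-0.4,1],0],[-1,[0,0,1],0],[-1,[0,0,1],0],[-1,[0,0,0.5],0],[-1,[0,0,0],0],[-1,[0,0,0],0],[-1,[0,0,0],0],[-1,[0,0,0],0]]'
python3 -c "
from h import *
gov(-.168,0,.128,61.5)"
```

```text
clock: 31.75
tool_pos: [0.4313, -0.2534, 0.1411]
orientation: [178.8, 0.1, 61.7]
ft_force: [0.5, -1.4, 0.9]
finger_gap: -0.001
now vise [-0.1662 -0.      0.1411]
t31.8 turn 0.003 shift [0.00 -0.18 1.31] tilt [1.788e+02 1.000e-01 6.170e+01] gap -0.001 F [ 0.5 -1.4  0.9]
```

```bash
python3 -m pendant '[[-1,[0,0,0.5],0],[-1,[0,0,0.5],0],[-1,[0,0,0.5],0],[-1,[0,0,0.4],0],[-1,[0,0,0.3],0],[-1,[0,0,0.1],0],[-1,[0,0,0.1],0],[-1,[0,0,0.1],0]]'
python3 -c "
from h import *
gov(-.168,0,.128,61.5)"
```

```text
clock: 32.75
tool_pos: [0.4426, -0.2598, 0.1287]
orientation: [177.0, 0.2, 61.8]
ft_force: [0.2, 1.5, 11.4]
finger_gap: -0.001
now vise [-0.1533 -0.0002  0.1287]
t32.8 turn 0.005 shift [0.02 -1.47 0.07] tilt [177.    0.2  61.8] gap -0.001 F [ 0.2  1.5 11.4]
```

```bash
python3 -m pendant '[[-1,[0,0.7,0.1],0],[-1,[0,0.7,0.1],0],[-1,[0,0.7,0.1],0],[-1,[0,0.7,0.1],0],[-1,[0,0.7,0.1],0],[-1,[0,0.7,0.1],0],[-1,[0,0,0.1],0],[-1,[0,0,0.1],0]]'
python3 - <<'E'
from h import *
gov(-.168,0,.128,61.5)
c=snap('top'); q=vis(cloud(c)).reshape(-1,3)
for t0 in (40,50,55):
    k=(abs(q[:,1]-t0/1e3)<.006)&(q[:,2]>.128)&(q[:,2]<.142)&(q[:,0]<-.02)&(q[:,0]>-.14)
    if k.sum(): print(t0,'jaw s',q[k,0].min().round(3),q[k,0].max().round(3))
E
```

```text
clock: 33.75
tool_pos: [0.4845, -0.2824, 0.1328]
orientation: [176.2, 0.3, 61.8]
ft_force: [-4.5, 2.7, 9.1]
finger_gap: -0.002
now vise [-1.057e-01 -1.000e-04  1.328e-01]
t33.8 turn 0.006 shift [0.01 -6.23 0.48] tilt [176.2   0.3  61.8] gap -0.002 F [-4.5  2.7  9.1]
40 jaw s -0.087 -0.021
50 jaw s -0.065 -0.023
55 jaw s -0.065 -0.023
```

```bash
python3 -m pendant '[[-1,[0,0.4,0.2],0],[-1,[0,0.4,0.2],0],[-1,[0,0.4,0.2],0],[-1,[0,0.3,0.2],0],[-1,[0,0.3,0.2],0],[-1,[0,0.1,0.1],0],[-1,[0,0.1,0.1],0],[-1,[0,0.1,0.1],0]]'
python3 - <<'E'
from h import *
gov(-.168,0,.128,61.5)
c=snap('top','t5.png'); s=c['color'][195:305,370:490]; cv2.imwrite('pics/t5c.png',np.clip(cv2.resize(s,None,fx=5,fy=5,interpolation=cv2.INTER_CUBIC)*1.5,0,255).astype('uint8'))
q=vis(cloud(c)).reshape(-1,3)
k=(abs(q[:,1]-.052)<.006)&(q[:,2]>.128)&(q[:,2]<.142)&(q[:,0]<.05)&(q[:,0]>-.14); print(np.sort(q[k,0].round(3)))
E
```

```text
clock: 34.8
tool_pos: [0.4997, -0.2906, 0.1306]
orientation: [176.3, 0.5, 61.8]
ft_force: [-6.1, 4.0, 12.5]
finger_gap: 0.0
now vise [-8.840e-02 -1.000e-04  1.306e-01]
t34.8 turn 0.006 shift [0.01 -7.96 0.26] tilt [176.3   0.5  61.8] gap 0.000 F [-6.1  4.  12.5]
[-0.048 -0.047 -0.047 -0.046 -0.046 -0.045 -0.045 -0.043 -0.043 -0.042
 -0.042 -0.042 -0.041 -0.04  -0.037 -0.037 -0.037 -0.036 -0.035 -0.035
 -0.035 -0.033 -0.032 -0.032 -0.031 -0.031 -0.03  -0.028 -0.028 -0.028
 -0.017 -0.015 -0.012 -0.01   0.002  0.003  0.003  0.003  0.004  0.005
  0.006  0.006  0.007  0.008  0.01   0.01   0.011  0.012  0.013  0.013
  0.014  0.015  0.015  0.015  0.016  0.018  0.018  0.019  0.021  0.021
  0.022  0.022  0.023  0.024  0.025  0.025  0.026  0.026  0.027  0.028
  0.029  0.029  0.029  0.032  0.032  0.033  0.034  0.034  0.035  0.036
  0.037  0.037  0.038  0.038  0.039  0.039  0.039  0.041  0.041  0.041
  0.042  0.043  0.044  0.044  0.044  0.045  0.047  0.048]
```

View pics/t5c.png

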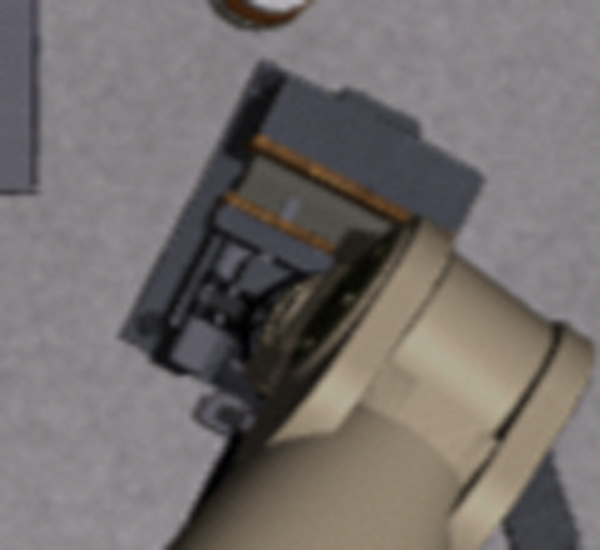

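```bash
python3 -m pendant '[[-1,[0,0,-0.5],0],[-1,[0,0,-0.5],0],[-1,[0,0,-0.6],0],[-1,[0,-0.2,-1],0],[-1,[0,0,-2],0],[-1,[0,0,-4],0],[-1,[0,-3,-3],0],[-1,[0,-4,0],0]]'
python3 -m pendant '[[0,[0,-5,0],0],[0,[0,-5,0],0],[0,[0,0,0],0],[0,[0,0,0],0],[0,[0,0,0],0],[0,[0,0,0],0],[0,[0,0,0],0],[0,[0,0,0],0]]'
python3 - <<'E'
from h import *
gov(-.2,0,.2,61.5)
c=snap('wrist','w7.png'); q=vis(cloud(c)).reshape(-1,3)
for t0 in (-20,-10,0,10):
    print(t0,[(s,int(np.percentile(q[k,2],90)*1000)) for s in range(-240,0,5) for k in [(abs(q[:,0]-s/1e3)<.0025)&(abs(q[:,1]-t0/1e3)<.003)&(q[:,2]<.15)&(q[:,2]>.06)] if k.sum()>3])
p=q[(q[:,0]<-.0)&(q[:,0]>-.03)&(q[:,2]>.105)&(q[:,2]<.128)]; print('plug',p.min(0),p.max(0),np.median(p,0))
E
```

```text
clock: 35.85
tool_pos: [0.4299, -0.2524, 0.2461]
orientation: [176.3, 0.5, 61.8]
ft_force: [0.2, 0.2, 0.5]
finger_gap: -0.006
clock: 36.85
tool_pos: [0.3405, -0.2047, 0.2419]
orientation: [176.0, 0.6, 61.9]
ft_force: [-0.6, 0.5, 0.3]
finger_gap: 0.499
now vise [-0.2693 -0.0006  0.2419]
t36.9 turn 0.006 shift [0.06 6.93 4.19] tilt [176.    0.6  61.9] gap 0.499 F [-0.6  0.5  0.3]
-20 [(-220, 122), (-215, 125), (-210, 124), (-205, 124), (-200, 124), (-195, 124), (-190, 125), (-185, 124), (-180, 125), (-175, 125), (-170, 124), (-165, 124), (-160, 124), (-155, 124), (-150, 125), (-145, 123), (-140, 122), (-135, 122), (-130, 119), (-125, 118), (-115, 113), (-110, 114), (-105, 114), (-100, 115), (-95, 115), (-90, 116), (-85, 116), (-80, 116), (-75, 116)]
-10 [(-220, 123), (-215, 124), (-210, 125), (-205, 125), (-200, 125), (-195, 125), (-190, 125), (-185, 124), (-180, 125), (-175, 125), (-170, 124), (-165, 125), (-160, 125), (-155, 125), (-150, 125), (-145, 123), (-140, 124), (-135, 124), (-130, 118), (-125, 119), (-115, 114), (-110, 114), (-105, 115), (-100, 114), (-95, 116), (-90, 116), (-85, 116), (-80, 116), (-75, 118)]
0 [(-150, 79), (-145, 90), (-140, 102), (-135, 103), (-130, 118), (-125, 119), (-120, 81), (-115, 113), (-110, 114), (-105, 114), (-100, 114), (-95, 115), (-90, 116), (-85, 116), (-80, 117), (-75, 119)]
10 [(-150, 77), (-145, 82), (-140, 83), (-135, 83), (-130, 118), (-125, 119), (-115, 114), (-110, 114), (-105, 115), (-100, 115), (-95, 116), (-90, 116), (-85, 116), (-80, 116), (-75, 117)]Traceback (most recent call last):
  File "<stdin>", line 6, in <module>
    return umr_minimum(a, axis, None, out, keepdims, initial, where)
ValueError: zero-size array to reduction operation minimum which has no identity
```

View pics/w7.png

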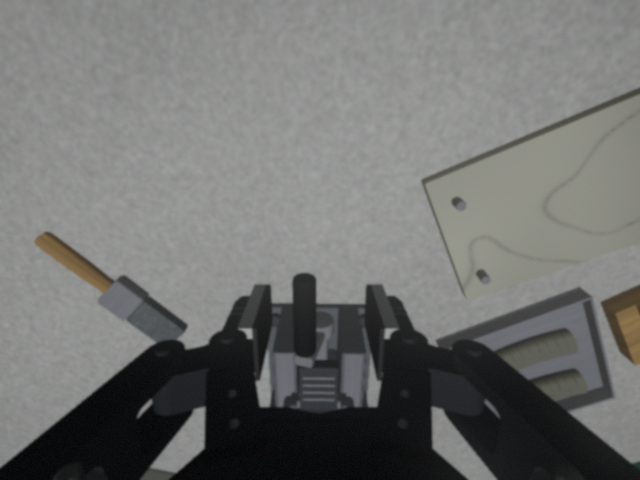

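```bash
python3 -m pendant '[[0,[-0.6,3.2,2],0],[0,[-0.6,3.2,2],0],[0,[0,0,3],0],[0,[0,0,2],0],[0,[0,0,0],0],[0,[0,0,0],0],[0,[0,0,0],0],[0,[0,0,0],0]]'
python3 -c "
from h import *
gov(-.205,-.0127,.1133,61.5)"
```

```text
clock: 37.9
tool_pos: [0.3997, -0.252, 0.1569]
orientation: [175.8, 0.7, 61.9]
ft_force: [0.5, 0.4, -0.2]
finger_gap: 0.5
now vise [-0.1947 -0.0138  0.1569]
t37.9 turn 0.006 shift [0.11 -1.03 4.36] tilt [175.8   0.7  61.9] gap 0.500 F [ 0.5  0.4 -0.2]
```

```bash
python3 -m pendant '[[0,[0.1,-1.3,1],0],[0,[0,0,1.5],0],[0,[0,0,1.2],0],[0,[0,0,0.3],0],[0,[0,0,0],0],[0,[0,0,0],0],[0,[0,0,0],0],[0,[0,0,0],0]]'
python3 -c "
from h import *
gov(-.205,-.0127,.1133,61.5)"
```

```text
clock: 38.9
tool_pos: [0.3932, -0.2486, 0.1189]
orientation: [175.3, 0.8, 61.9]
ft_force: [-0.2, -0.1, -0.2]
finger_gap: 0.501
now vise [-0.202  -0.014   0.1189]
t38.9 turn 0.006 shift [0.13 -0.30 0.56] tilt [175.3   0.8  61.9] gap 0.501 F [-0.2 -0.1 -0.2]
```

```bash
cat >> h.py <<'E'
def crank(ds=-.205,step=22.5,n=8,th=None,t0=0.):
    """tool shifts (cm) for n steps round the crank from the present measured pose"""
    o=ctrl.get_obs(); v=vis(o['tool_pos']); r=R.from_euler('xyz',o['orientation'],degrees=True)
    c=np.array([v[1]-t0,v[2]-.070]); a=np.degrees(np.arctan2(-c[0],c[1]))
    print('t%.1f'%o['clock'],'vise',v.round(4),'angle %.1f radius %.1f mm'%(a,np.hypot(*c)*1e3),'F',np.round(o['ft_force'],1),'M',np.round(o['moment'],2),'gap %.3f'%o['finger_gap'])
    p=v.copy(); 
    for k in range(1,n+1):
        b=np.radians(a+k*step); g=np.array([ds,t0-.045*np.sin(b),.070+.045*np.cos(b)]); d=g-p; p=g
        w=np.r_[d[0]*VX+d[1]*VY,d[2]]
        print(k,np.round(r.inv().apply(w)*100,1).tolist())
E
python3 -m pendant '[[0,[0.1,-0.3,0.5],0],[0,[0,0,0],0],[0,[0,0,0],0],[-1,[0,0,0],0],[-1,[0,0,0],0],[-1,[0,0,0],0],[-1,[0,0,0],0],[-1,[0,0,0],0]]'
python3 -c "
from h import *
crank()"
```

```text
clock: 39.9
tool_pos: [0.3911, -0.2464, 0.1135]
orientation: [175.3, 0.8, 61.9]
ft_force: [0.3, 1.0, 1.1]
finger_gap: 0.213
t39.9 vise [-0.2049 -0.0131  0.1135] angle 16.7 radius 45.4 mm F [0.3 1.  1.1] M [ 0.09  0.14 -0.08] gap 0.213
1 [-1.5, -0.1, 0.9]
2 [-1.1, -0.1, 1.4]
3 [-0.5, -0.1, 1.7]
4 [0.2, -0.1, 1.7]
5 [0.8, -0.1, 1.5]
6 [1.4, -0.1, 1.1]
7 [1.7, -0.0, 0.5]
8 [1.7, 0.0, -0.2]
```

```bash
python3 -m pendant '[[-1,[-1.5,-0.1,0.9],0],[-1,[-1.1,-0.1,1.4],0],[-1,[-0.5,-0.1,1.7],0],[-1,[0.2,-0.1,1.7],0],[-1,[0.8,-0.1,1.5],0],[-1,[1.4,-0.1,1.1],0],[-1,[1.7,0,0.5],0],[-1,[0,0,0],0]]'
python3 -c "
from h import *
crank()"
```

```text
clock: 40.9
tool_pos: [0.3918, -0.2377, 0.0245]
orientation: [175.7, 0.9, 61.8]
ft_force: [-1.3, 5.9, 8.2]
finger_gap: 0.218
t40.9 vise [-0.2084 -0.0051  0.0245] angle 173.6 radius 45.8 mm F [-1.3  5.9  8.2] M [0.88 0.02 0.19] gap 0.218
1 [1.8, 0.4, -0.2]
2 [1.5, 0.1, -0.8]
3 [1.1, 0.1, -1.4]
4 [0.5, 0.1, -1.7]
5 [-0.2, 0.1, -1.7]
6 [-0.8, 0.1, -1.5]
7 [-1.4, 0.1, -1.1]
8 [-1.7, 0.0, -0.5]
```

Crank follows cleanly. Next half turn.

```bash
python3 -m pendant '[[-1,[1.8,0.3,-0.2],0],[-1,[1.5,0.1,-0.8],0],[-1,[1.1,0.1,-1.4],0],[-1,[0.5,0.1,-1.7],0],[-1,[-0.2,0.1,-1.7],0],[-1,[-0.8,0.1,-1.5],0],[-1,[-1.4,0.1,-1.1],0],[-1,[0,0,0],0]]'
python3 - <<'E'
from h import *
crank()
c=snap('top'); q=vis(cloud(c)).reshape(-1,3)
k=(abs(q[:,1]-.052)<.006)&(q[:,2]>.128)&(q[:,2]<.142)&(q[:,0]<.0)&(q[:,0]>-.14); print(np.sort(q[k,0].round(3)))
E
```

```text
clock: 41.9
tool_pos: [0.4044, -0.2106, 0.1073]
orientation: [176.3, 0.6, 62.0]
ft_force: [-1.1, 0.1, 2.7]
finger_gap: 0.212
t41.9 vise [-0.2102  0.0247  0.1073] angle -33.5 radius 44.8 mm F [-1.1  0.1  2.7] M [-0.16  0.28 -0.2 ] gap 0.212
1 [-1.6, 0.6, -0.6]
2 [-1.8, -0.0, 0.0]
3 [-1.6, -0.1, 0.7]
4 [-1.2, -0.1, 1.3]
5 [-0.6, -0.1, 1.6]
6 [0.0, -0.1, 1.8]
7 [0.7, -0.1, 1.6]
8 [1.3, -0.1, 1.2]
[-0.047 -0.047 -0.045 -0.045 -0.045 -0.045 -0.043 -0.043 -0.041 -0.041
 -0.039 -0.039 -0.039 -0.038 -0.037 -0.037 -0.035 -0.035 -0.035 -0.033
 -0.033 -0.032 -0.032 -0.032 -0.031 -0.03  -0.029 -0.029 -0.027 -0.027
 -0.026 -0.026 -0.021 -0.014 -0.008 -0.008]
```

```bash
python3 -m pendant '[[-1,[-1.6,0,-0.6],0],[-1,[-1.8,0,0],0],[-1,[-1.6,-0.1,0.7],0],[-1,[-1.2,-0.1,1.3],0],[-1,[-0.6,-0.1,1.6],0],[-1,[0,-0.1,1.8],0],[-1,[0.7,-0.1,1.6],0],[-1,[0,0,0],0]]'
python3 - <<'E'
from h import *
crank(-.21)
E
```

```text
clock: 42.95
tool_pos: [0.3734, -0.2659, 0.0454]
orientation: [176.2, 0.6, 62.1]
ft_force: [3.7, 3.8, 0.4]
finger_gap: 0.214
t43.0 vise [-0.2112 -0.0386  0.0454] angle 122.5 radius 45.8 mm F [3.7 3.8 0.4] M [ 0.73 -0.66  0.11] gap 0.214
1 [1.3, 0.0, 1.2]
2 [1.6, -0.0, 0.7]
3 [1.8, 0.0, 0.0]
4 [1.6, 0.1, -0.6]
5 [1.3, 0.1, -1.2]
6 [0.7, 0.1, -1.6]
7 [0.0, 0.1, -1.8]
8 [-0.7, 0.1, -1.6]
```

```bash
python3 -m pendant '[[-1,[1.3,0,1.2],0],[-1,[1.6,0,0.7],0],[-1,[1.8,0,0],0],[-1,[1.6,0.1,-0.6],0],[-1,[1.3,0.1,-1.2],0],[-1,[0.7,0.1,-1.6],0],[-1,[0,0.1,-1.8],0],[-1,[-0.7,0,-1.6],0]]'
python3 - <<'E'
from h import *
crank(-.211)
c=snap('top','t6.png'); q=vis(cloud(c)).reshape(-1,3)
k=(abs(q[:,1]-.052)<.006)&(q[:,2]>.128)&(q[:,2]<.142)&(q[:,0]<.0)&(q[:,0]>-.14); print(np.sort(q[k,0].round(3)))
E
```

```text
clock: 43.95
tool_pos: [0.4088, -0.197, 0.0925]
orientation: [176.7, 1.0, 61.9]
ft_force: [4.3, -2.7, -9.7]
finger_gap: 0.213
t44.0 vise [-0.2129  0.0388  0.0925] angle -59.9 radius 44.9 mm F [ 4.3 -2.7 -9.7] M [-0.44 -0.82 -0.08] gap 0.213
1 [-1.2, 0.3, -1.3]
2 [-1.6, 0.0, -0.7]
3 [-1.8, -0.0, -0.1]
4 [-1.7, -0.0, 0.6]
5 [-1.3, -0.1, 1.2]
6 [-0.7, -0.1, 1.6]
7 [-0.1, -0.1, 1.8]
8 [0.6, -0.1, 1.6]
[-0.043 -0.041 -0.041 -0.04  -0.039 -0.038 -0.038 -0.036 -0.036 -0.035
 -0.035 -0.035 -0.033 -0.033 -0.032 -0.031 -0.031 -0.031 -0.03  -0.028
 -0.027 -0.027 -0.026 -0.026 -0.025 -0.024 -0.023 -0.023 -0.022 -0.021
 -0.013 -0.007 -0.004 -0.   ]
```

```bash
python3 -m pendant '[[-1,[-0.6,0,-0.7],0],[-1,[-0.6,0,-0.6],0],[-1,[-0.7,0,-0.5],0],[-1,[-0.8,0,-0.4],0],[-1,[-0.8,0,-0.3],0],[-1,[-0.8,0,-0.2],0],[-1,[-0.9,0,-0.1],0],[-1,[-0.9,0,0],0]]'
python3 - <<'E'
from h import *
crank(-.213)
c=snap('top'); s=c['color'][195:305,370:490]; cv2.imwrite('pics/t7c.png',np.clip(cv2.resize(s,None,fx=5,fy=5,interpolation=cv2.INTER_CUBIC)*1.5,0,255).astype('uint8'))
E
```

```text
clock: 45.0
tool_pos: [0.3777, -0.2446, 0.1151]
orientation: [177.2, -0.1, 62.2]
ft_force: [16.6, 7.4, -26.2]
finger_gap: 0.214
t45.0 vise [-0.2175 -0.0179  0.1151] angle 21.6 radius 48.5 mm F [ 16.6   7.4 -26.2] M [ 1.69 -2.98  0.45] gap 0.214
1 [-1.4, 0.4, 1.3]
2 [-1.0, -0.1, 1.4]
3 [-0.4, -0.1, 1.7]
4 [0.3, -0.1, 1.7]
5 [0.9, -0.1, 1.5]
6 [1.4, -0.0, 1.0]
7 [1.7, 0.0, 0.4]
8 [1.7, 0.0, -0.3]
```

View pics/t7c.png

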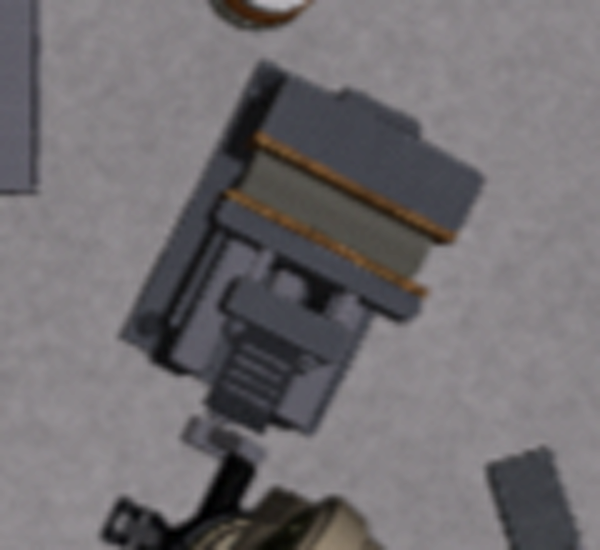

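```bash
python3 - <<'E'
from h import *
c=load('top'); q=vis(cloud(c)).reshape(-1,3)
for t0 in (-15,0,15,30,50):
    print(t0,[(s,int(np.percentile(q[k,2],70)*1000)) for s in range(-225,50,5) for k in [(abs(q[:,0]-s/1e3)<.0025)&(abs(q[:,1]-t0/1e3)<.006)&(q[:,2]<.15)&(q[:,2]>.03)] if k.sum()>0])
E
```

```text
-15 [(-190, 126), (-185, 126), (-180, 124), (-175, 126), (-170, 126), (-165, 124), (-160, 123), (-155, 123), (-150, 124), (-145, 122), (-140, 124), (-135, 126), (-130, 119), (-125, 119), (-120, 120), (-115, 120), (-110, 118), (-105, 119), (-100, 121), (-95, 121), (-90, 121), (-85, 132), (-80, 136), (-75, 137), (-70, 134), (-65, 134), (-50, 42), (-45, 127), (-40, 137), (-35, 137), (-30, 137), (-25, 137), (-20, 126), (-15, 126), (-10, 130), (-5, 125), (0, 125), (5, 132), (10, 140), (15, 138), (20, 139), (25, 137), (30, 138), (35, 138), (40, 137), (45, 141)]
0 [(-190, 121), (-180, 122), (-170, 121), (-160, 82), (-155, 97), (-150, 103), (-145, 105), (-140, 118), (-135, 124), (-130, 120), (-125, 117), (-120, 122), (-115, 118), (-110, 119), (-105, 121), (-100, 117), (-95, 121), (-90, 120), (-85, 136), (-80, 136), (-75, 135), (-70, 135), (-65, 133), (-60, 84), (-55, 82), (-50, 82), (-45, 133), (-40, 139), (-35, 137), (-30, 134), (-25, 135), (-20, 124), (-15, 128), (-10, 127), (-5, 124), (0, 122), (5, 130), (10, 134), (15, 138), (20, 138), (25, 140), (30, 138), (35, 138), (40, 139), (45, 136
[... 595 characters left out ...]
 (-85, 125), (-80, 132), (-75, 136), (-70, 138), (-65, 134), (-60, 124), (-55, 121), (-50, 129), (-45, 136), (-40, 136), (-35, 135), (-30, 135), (-25, 133), (-20, 122), (-15, 124), (-10, 126), (-5, 126), (0, 124), (5, 129), (10, 137), (15, 137), (20, 138), (25, 136), (30, 139), (35, 139), (40, 137), (45, 139)]
50 [(-120, 76), (-115, 90), (-110, 63), (-105, 89), (-100, 68), (-95, 77), (-90, 76), (-85, 75), (-80, 70), (-75, 69), (-70, 68), (-65, 80), (-60, 71), (-55, 72), (-50, 76), (-45, 133), (-40, 136), (-35, 136), (-30, 136), (-25, 135), (-20, 123), (-15, 123), (-10, 127), (-5, 124), (0, 121), (5, 133), (10, 136), (15, 135), (20, 136), (25, 138), (30, 136), (35, 138), (40, 143), (45, 137)]
```

```bash
python3 - <<'E'
from h import *
crank(-.214,step=9)
E
```

```text
t45.0 vise [-0.2175 -0.0184  0.1148] angle 22.3 radius 48.5 mm F [ 15.9   6.4 -26.7] M [ 1.35 -2.76  0.26] gap 0.211
1 [-0.5, 0.3, 0.7]
2 [-0.6, -0.0, 0.4]
3 [-0.5, -0.0, 0.5]
4 [-0.4, -0.0, 0.6]
5 [-0.3, -0.0, 0.6]
6 [-0.2, -0.0, 0.7]
7 [-0.1, -0.0, 0.7]
8 [-0.0, -0.0, 0.7]
```

```bash
python3 -m pendant '[[-1,[-0.5,0.2,0.7],0],[-1,[-0.6,0,0.4],0],[-1,[-0.5,0,0.5],0],[-1,[-0.4,0,0.6],0],[-1,[-0.3,0,0.6],0],[-1,[-0.2,0,0.7],0],[-1,[-0.1,0,0.7],0],[-1,[0,0,0.7],0]]'
python3 - <<'E'
from h import *
crank(-.214,step=10)
E
```

```text
clock: 46.05
tool_pos: [0.3639, -0.2692, 0.0719]
orientation: [177.6, -0.3, 62.1]
ft_force: [-2.9, 3.9, 5.6]
finger_gap: 0.215
t46.0 vise [-0.218  -0.0461  0.0719] angle 87.7 radius 46.1 mm F [-2.9  3.9  5.6] M [0.63 0.26 0.  ] gap 0.215
1 [0.1, 0.4, 0.8]
2 [0.2, -0.0, 0.8]
3 [0.3, -0.0, 0.7]
4 [0.4, -0.0, 0.7]
5 [0.5, -0.0, 0.6]
6 [0.6, -0.0, 0.5]
7 [0.7, -0.0, 0.4]
8 [0.7, -0.0, 0.2]
```

```bash
python3 -m pendant '[[-1,[0.1,0.2,0.8],0],[-1,[0.2,0,0.8],0],[-1,[0.3,0,0.7],0],[-1,[0.4,0,0.7],0],[-1,[0.5,0,0.6],0],[-1,[0.6,0,0.5],0],[-1,[0.7,0,0.4],0],[-1,[0.7,0,0.2],0]]'
python3 - <<'E'
from h import *
crank(-.214,step=10)
c=snap('top','t8.png'); q=vis(cloud(c)).reshape(-1,3)
for lo,hi in ((-.06,-.02),(-.01,.06)):
    e=[];f=[]
    for t0 in range(-55,56,5):
        k=(abs(q[:,1]-t0/1e3)<.0025)&(q[:,2]>.13)&(q[:,2]<.145)&(q[:,0]>lo)&(q[:,0]<hi)
        if k.sum()>2: e.append(q[k,0].min()); f.append(q[k,0].max())
    print(np.median(e),np.median(f))
E
```

```text
clock: 47.05
tool_pos: [0.3748, -0.2468, 0.0317]
orientation: [178.0, 0.8, 61.5]
ft_force: [-7.5, -6.8, -5.6]
finger_gap: 0.212
t47.0 vise [-0.219  -0.0212  0.0317] angle 151.0 radius 43.8 mm F [-7.5 -6.8 -5.6] M [-1.42  1.31 -0.37] gap 0.212
1 [0.7, 0.5, 0.4]
2 [0.8, -0.0, 0.2]
3 [0.8, -0.0, 0.0]
4 [0.8, 0.0, -0.1]
5 [0.8, 0.0, -0.2]
6 [0.7, 0.0, -0.4]
7 [0.6, 0.0, -0.5]
8 [0.5, 0.0, -0.6]
-0.042786917117839544 -0.02335104381307982
0.0066013863816379486 0.046629769345155885
```

```bash
python3 -m pendant '[[-1,[0.7,0.2,0.4],0],[-1,[0.8,0,0.2],0],[-1,[0.8,0,0],0],[-1,[0.8,0,-0.1],0],[-1,[0.8,0,-0.2],0],[-1,[0.7,0,-0.4],0],[-1,[0.6,0,-0.5],0],[-1,[0,0,0],0]]'
python3 - <<'E'
from h import *
crank(-.214,step=10)
E
```

```text
clock: 48.1
tool_pos: [0.395, -0.2074, 0.0345]
orientation: [178.6, 1.7, 61.1]
ft_force: [5.2, 0.9, -15.5]
finger_gap: 0.21
t48.1 vise [-0.22    0.0231  0.0345] angle -147.0 radius 42.3 mm F [  5.2   0.9 -15.5] M [ 0.2  -1.17  0.29] gap 0.210
1 [0.8, 0.6, -0.3]
2 [0.5, 0.0, -0.6]
3 [0.4, 0.0, -0.7]
4 [0.3, 0.0, -0.7]
5 [0.1, 0.0, -0.8]
6 [0.0, 0.0, -0.8]
7 [-0.1, 0.0, -0.8]
8 [-0.3, 0.0, -0.7]
```

```bash
python3 -m pendant '[[-0.2,[0,0,0],0],[0,[0,0,0],0],[0,[0,0,0],0],[0,[0,0,0],0],[0,[0,0,-2],0],[0,[0,0,-4],0],[0,[0,0,-5],0],[0,[0,0,-5],0]]'
python3 - <<'E'
from h import *
go(.4113,.3818,.2,6.7)
c=snap('wrist','w8.png'); q=vis(cloud(c)).reshape(-1,3)
g=q[(q[:,2]>.05)&(q[:,2]<.15)&(q[:,0]<-.16)]; print(len(g), g.max(0) if len(g) else '')
snap('top','t9.png')
E
```

```text
clock: 49.1
tool_pos: [0.3928, -0.2021, 0.1993]
orientation: [178.7, 1.8, 61.0]
ft_force: [0.9, -1.6, -0.6]
finger_gap: 0.498
t49.1 turn 0.947 shift [8.65 -57.78 -0.07] tilt [178.7   1.8  61. ] gap 0.498 F [ 0.9 -1.6 -0.6]
516 [-0.16001377  0.01205918  0.08744728]
```

View pics/w8.png

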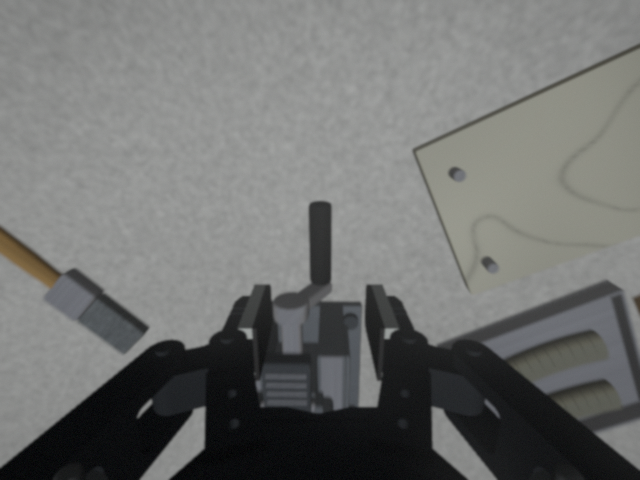

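```bash
python3 -m pendant '[[0.3,[0,0,-1],0.187],[0.3,[0,0,-1],0.187],[0.3,[0,0,0],0.187],[0.3,[0,0,0],0.187],[0.3,[0,0,0],0.187],[0.3,[0.8,-5.7,0],0],[0.3,[0.8,-5.7,0],0],[0.3,[0.8,-5.7,0],0]]'
python3 -m pendant '[[0.3,[0.8,-5.5,0],0],[0.3,[0.8,-5.5,0],0],[0.3,[0.8,-5.5,0],0],[0.3,[0.8,-5.5,0],0],[0.3,[0.8,-5.5,1],0],[0.3,[0,-4,2],0],[0.3,[0,0,0],0],[0.3,[0,0,0],0]]'
python3 -c "
from h import *
go(.412,.382,.12,6.7)"
```

```text
clock: 50.2
tool_pos: [0.3991, -0.0312, 0.2133]
orientation: [177.3, -0.5, 6.2]
ft_force: [0.9, -0.4, 0.6]
finger_gap: 0.652
clock: 51.2
tool_pos: [0.403, 0.297, 0.1632]
orientation: [177.1, -0.5, 6.5]
ft_force: [1.1, -0.1, 1.2]
finger_gap: 0.648
t51.2 turn -0.004 shift [1.89 -8.33 4.32] tilt [177.1  -0.5   6.5] gap 0.648 F [ 1.1 -0.1  1.2]
```

```bash
python3 -m pendant '[[0.3,[1,-4.2,0],0],[0.3,[0.9,-4.2,0],0],[0.3,[0,0,2],0],[0.3,[0,0,1],0],[0.3,[0,0,0],0],[0.3,[0,0,0],0],[0.3,[0,0,0],0],[0.3,[0,0,0],0]]'
python3 - <<'E'
from h import *
c=snap('wrist','w9.png'); P=cloud(c)
z=P[...,2]; m=((z>.012)&(z<.05)).astype('uint8'); n,l,st,ce=cv2.connectedComponentsWithStats(m)
for k in range(1,n):
    if st[k,4]>1500:
        q=P[l==k][:,:2]; w,V=np.linalg.eigh(np.cov(q.T)); a=V[:,1]; t=(q-q.mean(0))@a; lo,hi=np.percentile(t,[.5,99.5])
        print(st[k],P[l==k].mean(0).round(3),'ang',np.degrees(np.arctan2(a[1],a[0])).round(1),'mid',(q.mean(0)+a*(lo+hi)/2).round(4),'len',(hi-lo).round(3))
go(.412,.382,.023,6.7)
E
```

```text
clock: 52.2
tool_pos: [0.418, 0.3767, 0.1333]
orientation: [177.2, -0.9, 5.7]
ft_force: [-0.9, 0.3, -0.6]
finger_gap: 0.652
[  469     0   171   126 18710] [0.538 0.496 0.042] ang 177.5 mid [0.5429 0.4957] len 0.084
[   0   97   74  194 7285] [0.208 0.357 0.016] ang 87.8 mid [0.2082 0.3692] len 0.134
[ 280  140   46  155 6269] [0.408 0.386 0.027] ang 96.7 mid [0.4085 0.381 ] len 0.109
[ 580  140   60  107 3843] [0.61  0.426 0.031] ang 90.5 mid [0.6102 0.4244] len 0.063
t52.2 turn -0.017 shift [-0.53 -0.58 11.03] tilt [177.2  -0.9   5.7] gap 0.652 F [-0.2  0.2  0.6]
```

```bash
python3 -m pendant '[[0.3,[-0.75,-1,3],-0.015],[0.3,[0,0,3],0],[0.3,[0,0,2],0],[0.3,[0,0,1],0],[0.3,[0,0,1],0],[0.3,[0,0,0],0],[0.3,[0,0,0],0],[0.3,[0,0,0],0]]'
python3 -c "
from h import *
go(.41,.3815,.023,6.7)"
```

```text
clock: 53.25
tool_pos: [0.4141, 0.3838, 0.0338]
orientation: [177.4, -1.3, 6.7]
ft_force: [-1.0, -0.6, 0.1]
finger_gap: 0.652
t53.2 turn -0.001 shift [-0.44 0.19 1.08] tilt [177.4  -1.3   6.7] gap 0.652 F [-1.  -0.6  0.1]
```

```bash
python3 -m pendant '[[0.3,[-0.4,0.2,0.6],0],[0.3,[0,0,0.4],0],[0.3,[0,0,0],0],[-1,[0,0,0],0],[-1,[0,0,0],0],[-1,[0,0,0],0],[-1,[0,0,0],0],[-1,[0,0,0],0]]'
python3 -c "
from h import *
go(.41,.3815,.023,6.7)"
python3 -m pendant '[[-1,[0,0,-4],-0.187],[-1,[0,0,-5],-0.187],[-1,[0,0,-5],-0.187],[-1,[0,0,-3],-0.187],[-1,[0,0,0],-0.187],[-1,[0,0,0],-0.187],[-1,[0,0,0],-0.187],[-1,[0,0,0],-0.187]]'
python3 - <<'E'
from h import *
go(.60,.138,.2,94)
c=snap('wrist','w10.png'); P=cloud(c)
o=ctrl.get_obs(); p=o['tool_pos']; ya=np.radians(o['orientation'][2]); X=np.array([np.cos(ya),np.sin(ya)]); Y=np.array([np.sin(ya),-np.cos(ya)])
q=P[170:260,270:366].reshape(-1,3); q=q[q[:,2]>.12]; r=q[:,:2]-p[:2]
print(p,'end tool y',np.percentile(r@Y,[0.5,2]).round(4))
E
```

```text
clock: 54.25
tool_pos: [0.4109, 0.3811, 0.0241]
orientation: [177.5, -1.3, 6.6]
ft_force: [-0.6, -0.1, 0.5]
finger_gap: 0.326
t54.2 turn -0.001 shift [-0.08 -0.05 0.11] tilt [177.5  -1.3   6.6] gap 0.326 F [-0.6 -0.1  0.5]
clock: 55.25
tool_pos: [0.4041, 0.387, 0.1959]
orientation: [178.8, 2.6, 92.8]
ft_force: [0.2, 0.3, -2.1]
finger_gap: 0.327
t55.2 turn -0.020 shift [-26.21 17.80 -0.41] tilt [178.8   2.6  92.8] gap 0.327 F [ 0.2  0.3 -2.1]
[0.40406589 0.3870077  0.19583921] end tool y [-0.0572 -0.0571]
```

```bash
python3 -m pendant '[[-1,[-4.3,2.9,0],-0.02],[-1,[-4.3,2.9,0],0],[-1,[-4.3,2.9,0],0],[-1,[-4.3,2.9,0],0],[-1,[-4.3,2.9,0],0],[-1,[-4.2,2.5,0],0],[-1,[0,0,0],0],[-1,[0,0,0],0]]'
python3 - <<'E'
from h import *
go(.667,.138,.15,94)
c=snap('wrist','w11.png'); P=cloud(c); hsv=cv2.cvtColor(c['color'],cv2.COLOR_BGR2HSV)
m=(hsv[...,0]>5)&(hsv[...,0]<25)&(hsv[...,1]>80)&(P[...,2]>.015)&(P[...,2]<.08)
q=P[m]; print(len(q)); print(cv2.minAreaRect((q[:,:2]*1000).astype('float32')))
a=np.radians(4); Yc=np.array([-np.sin(a),np.cos(a)]); t=(q[:,:2]-[.6693,.1005])@Yc
print([(b,int(np.median(q[k,2])*1000)) for b in range(-80,85,4) for k in [abs(t-b/1e3)<.002] if k.sum()>20])
E
```

```text
clock: 56.3
tool_pos: [0.5947, 0.1358, 0.2069]
orientation: [179.2, 2.6, 93.3]
ft_force: [-0.5, 0.1, -1.8]
finger_gap: 0.324
t56.3 turn -0.012 shift [-0.28 7.23 5.69] tilt [179.2   2.6  93.3] gap 0.324 F [-0.5  0.1 -1.8]
5467
((667.2484130859375, 101.36959838867188), (90.72045135498047, 147.37355041503906), 4.090417385101318)
[(-72, 26), (-68, 26), (-64, 26), (-60, 26), (-56, 26), (-52, 40), (-48, 40), (-44, 36), (-40, 32), (-36, 31), (-32, 34), (-28, 39), (-24, 39), (-20, 26), (-16, 26), (-12, 26), (-8, 26), (-4, 26), (64, 26), (68, 26), (72, 26), (76, 25)]
```

View pics/w11.png

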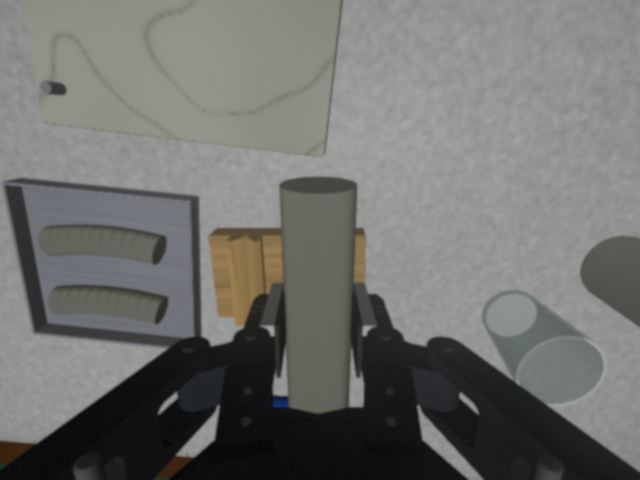

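```bash
python3 -m pendant '[[-1,[-0.15,3.6,0],-0.012],[-1,[-0.15,3.6,0],0],[-1,[0,0,3],0],[-1,[0,0,3],0],[-1,[0,0,3],0],[-1,[0,0,1.5],0],[-1,[0,0,0],0],[-1,[0,0,0],0]]'
python3 -c "
from h import *
go(.667,.138,.060,94)"
```

```text
clock: 57.35
tool_pos: [0.6655, 0.1446, 0.1018]
orientation: [179.2, 2.6, 94.6]
ft_force: [1.0, -0.4, -1.6]
finger_gap: 0.326
t57.4 turn 0.011 shift [-0.67 0.11 4.18] tilt [179.2   2.6  94.6] gap 0.326 F [ 1.  -0.4 -1.6]
```

```bash
python3 -m pendant '[[-1,[-0.8,0.1,0.5],0.01],[-1,[0,0,0.8],0],[-1,[0,0,0.8],0],[-1,[0,0,0.8],0],[-1,[0,0,0.3],0],[-1,[0,0,0],0],[-1,[0,0,0],0],[-1,[0,0,0],0]]'
python3 -c "
from h import *
go(.667,.138,.060,94)"
```

```text
clock: 58.35
tool_pos: [0.6696, 0.1346, 0.0709]
orientation: [178.9, 2.5, 94.0]
ft_force: [0.5, -0.7, -1.3]
finger_gap: 0.331
t58.4 turn -0.001 shift [0.36 -0.24 1.09] tilt [178.9   2.5  94. ] gap 0.331 F [ 0.5 -0.7 -1.3]
```

```bash
python3 -m pendant '[[-1,[0.3,-0.2,0.3],0],[-1,[0,0,0.3],0],[-1,[0,0,0.3],0],[-1,[0,0,0.1],0],[-1,[0,0,0],0],[-1,[0,0,0],0],[-1,[0,0,0],0],[-1,[0,0,0],0]]'
python3 -c "
from h import *
go(.667,.138,.060,94)"
```

```text
clock: 59.35
tool_pos: [0.6683, 0.1383, 0.0622]
orientation: [178.8, 2.5, 94.0]
ft_force: [-0.6, 0.7, 1.6]
finger_gap: 0.327
t59.4 turn 0.000 shift [-0.02 -0.13 0.22] tilt [178.8   2.5  94. ] gap 0.327 F [-0.6  0.7  1.6]
```

```bash
python3 -m pendant '[[-1,[0,0,0.15],0],[-1,[0,0,0],0],[-0.2,[0,0,0],0],[-0.1,[0,0,0],0],[-0.1,[0,0,0],0],[-0.1,[0,0,-1],0],[-0.1,[0,0,-3],0],[-0.1,[0,0,-4],0]]'
python3 -m pendant '[[0,[0,0,-5],0],[0,[0,-4,0],0],[0,[0,-5,0],0],[0,[3,-5,0],0],[0,[4,-5,0],0],[0,[4,0,0],0],[0,[0,0,0],0],[0,[0,0,0],0]]'
python3 - <<'E'
from h import *
go(.667,.138,.060,94)
c=snap('top','t10.png'); P=cloud(c)
s=c['color'][130:345,150:500]; cv2.imwrite('pics/t10c.png',np.clip(cv2.resize(s,None,fx=2.25,fy=2.25,interpolation=cv2.INTER_CUBIC)*1.5,0,255).astype('uint8'))
z=P[...,2]; w=(slice(185,235),slice(250,320)); m=((z[w]>.05)&(z[w]<.08)).astype('uint8')
n,l,st,ce=cv2.connectedComponentsWithStats(m); k=1+np.argmax(st[1:,4]); q=P[w][l==k]; print('cradle plug',q.mean(0),np.ptp(q,0),cv2.minAreaRect((q[:,:2]*1000).astype('float32')))
E
```

```text
clock: 60.35
tool_pos: [0.6643, 0.1405, 0.1393]
orientation: [179.2, 2.5, 94.0]
ft_force: [0.3, -0.6, -0.6]
finger_gap: 0.447
clock: 61.35
tool_pos: [0.4666, 0.2397, 0.1926]
orientation: [178.0, 2.5, 93.8]
ft_force: [0.3, -0.9, 0.2]
finger_gap: 0.499
t61.4 turn -0.004 shift [-11.54 19.29 13.26] tilt [178.    2.5  93.8] gap 0.499 F [ 0.3 -0.9  0.2]
cradle plug [0.66803509 0.13877824 0.06408272] [0.1090568  0.03506855 0.02848032] ((667.9234619140625, 139.21273803710938), (109.74274444580078, 30.040884017944336), 4.00891637802124)
```

View pics/t10c.png

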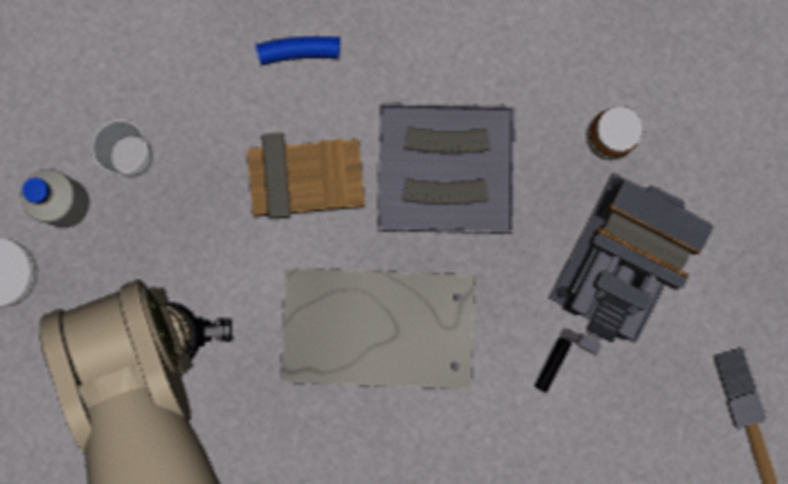

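```bash
python3 - <<'E'
from h import *
c=load('top'); q=vis(cloud(c)).reshape(-1,3)
k=(q[:,0]>-.018)&(q[:,0]<-.003)&(q[:,2]>.11)&(q[:,2]<.132); print('plug t',np.percentile(q[k,1],[1,99]),'n',k.sum())
k=(q[:,0]>-.045)&(q[:,0]<-.025)&(q[:,2]>.125); print('moving jaw t',np.percentile(q[k,1],[0.5,99.5]))
k=(q[:,0]>.015)&(q[:,0]<.04)&(q[:,2]>.125); print('fixed jaw t',np.percentile(q[k,1],[0.5,99.5]))
for z0,n in ((.13,'jaw'),):
  for lo,hi in ((-.06,-.015),(-.01,.06)):
    e=[];f=[]
    for t0 in range(-55,56,5):
        k=(abs(q[:,1]-t0/1e3)<.0025)&(q[:,2]>z0)&(q[:,2]<.145)&(q[:,0]>lo)&(q[:,0]<hi)
        if k.sum()>2: e.append(q[k,0].min()); f.append(q[k,0].max())
    print(np.median(e),np.median(f))
E
```

```text
plug t [-0.05262709  0.05653899] n 214
moving jaw t [-0.06085882  0.06272272]
fixed jaw t [-0.06066138  0.06251552]
-0.041763333450489146 -0.02202341946511535
-0.004900505710142732 0.04705563385129808
```

```bash
python3 -c "
from h import *
print(ctrl.close_job(), ctrl.get_obs()['clock'])"
```

```text
the job is handed in; nothing more can be done
the job is handed in; nothing more can be done
```

The job is handed in at about 61 s. Both bowed plugs are in the tray, one straight plug is clamped in the vise, and the other straight plug is in the cradle.

- **Sorting:** I told the plugs apart from their outlines in the camera images (about 3.6 mm bow against 0.2 mm) and did not run the roll test on the plate.
- **Tray:** both bowed plugs lie flat inside it. The last picture shows it where I measured it before placing them.
- **Vise:** I laid the plug on the ways and slid the jaw up with the lever pressed. After the lever was let go, the pad still sat about 0.1 rad low. By the second turn of the crank it had come fully up. I then turned the crank about 2.5 turns clockwise.
- **Vise check:** the last picture puts the plug within about 1 mm of the middle of the jaws. The measured opening is about 23 mm around a 30 mm plug, so the cork is well compressed, though that figure is only good to about 2 mm. The push needed at the crank rose only slightly, to about 6 N, so I judged tightness mainly from the opening.
- **Cradle:** the other straight plug is in the +y groove (groove1). Its centre is within about 2–3 mm of the groove's middle point and it lies along the groove.
- **Other things:** nothing else on the bench was touched, the blue look-alike included. The robot ended clear of everything.

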